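# Set the ratchet and clamp the cutting straightedge

### The arm

A 6-joint arm with a two-finger parallel gripper is mounted at the origin on the work surface. World frame = base frame: x ahead of the robot, y to its left, z up, the work surface at z = 0. Lengths are in m, angles in rad, forces in N, time in s.
With the tool pointing down it reaches from about 0.35 to 0.725 m from the base axis. Payload 6 kg.
Tool frame: the origin (TCP) lies between the finger pads; the fingertips stand 19 mm ahead of it and the grasp point (between the pads) is the TCP (r.tips_ahead is the distance from the TCP to the fingertips, in m); z points along the fingers, y is the direction in which the jaws open and shut (so a half turn about z gives the same grasp; the last joint's range is limited). The gripper opens to 85 mm and grips with 20 to 120 N. Pads are 22 mm wide; open, the fingers measure 114 mm over their backs; the gripper's body (76 mm by 85 mm) begins 54 mm behind the grasp point. The pads swing forward as they close: fully open they stand 13 mm farther back than shut.
Start: joints at [1.527, 0.04, 0.085, 0, -1.615, -0.334], TCP at [0.221, 0.558, 0.25] pointing down, gripper open.
Joint ranges: [-2.56, 2.56], [-1.29, 2.01], [-1.08, 1.49], [-3.29, 1.98], [-2.81, -0.18], [-2.99, 2.99]. Speed limits (rad/s): [2.57, 2.57, 3.01, 3.14, 3.14, 3.14].

### API

Orientations are given as a unit quaternion [x, y, z, w].
In Python, from bench import monitor, cams, job, r gives the robot as it stands.
- The arm moves only by the tool servo_tool, never from a script. Its argument "targets" is one flat list of numbers, 6 for each row, row after row: the shift along the tool's x, y, z in m, then the turn, a rotation vector about the tool's x, y, z in rad. In form: [x, y, z, wx, wy, wz, x, y, z, wx, wy, wz, ...]. A call has 1 to 12 rows; each row shifts and turns the commanded pose from where the row before left it, along the tool's axes as they then stand; what a row does not reach is not made up. A row lasts 1/10 s, in which the tool goes at most 50 mm and 8.59 degrees, less where a joint would pass 70% of its speed; a pose out of reach is approached as far as the arm can. A call with a gripper value outside its range is refused whole. "hand" is the opening, from 0 (shut) to 1 (fully open), set as the call begins (left out, the last holds). The fingers move at their own pace and stop on an object; the grip force is fixed at half the most. Time passes only in rows, so rows that do not move let the fingers close. It gives the time, the measured TCP pose, the force and the opening at its end, in the units of the state.
- monitor.read_state(): the state, without advancing time (a new reading comes with each control period).
- cams.capture(name): name is "scene" or "top" or "wrist"; returns a dict with "pixels" (420x560x3 uint8, blue, green, red), "K" (3x3 intrinsics, pixels), "rvec" (rotation vector, rad) and "tvec" (3), from world to camera coordinates, as OpenCV has them. Camera axes: x right, y down, z forward; pixel columns grow to the right and rows downward; lengths in m; the calibration is good to about 2 mm. The wrist camera is an equidistant fisheye: a pixel r from the principal point sees the ray r / f radians off the axis. A picture is of the moment at which its call begins. There is no depth.
- job.job_done(): hands the job in, once; it reports no verdict.
The state is a dict: "time_s": time; "q": joint angles; "qvel": joint speeds; "effort": joint torques, N m; "tcp_pos": TCP position; "tcp_rot": TCP orientation; "force": force on the tool from outside, world axes, zero at the start; "wrist_torque": the same for the moment, N m; "gripper_width": finger opening in m.
Only numpy, scipy, OpenCV 4.12 (cv2) and the standard library are available. Lean on these libraries where they do the work, as an engineer would, in place of code of your own. Each camera call takes 0.05 s, during which the arm holds its last target.

### The job

Clamp the cutting straightedge down on the mat with the clamp's ratchet handle, which was last used to loosen it. Flip the reversing lever to tighten and, before pulling, swing the handle back anticlockwise, to about 30 degrees off the bar, to feel that it free-wheels while the screw stays still. Then work the screw clockwise with the handle until it pulls firm (about 8 newtons at the middle of the grip as it turns; 11 would be too much), let go, and leave the other things on the mat where they lie.

Things in the scene. Friction and masses are not known exactly. Their poses are not given: they have to be found in the camera images.
- clamp: Grey cast rail clamp screwed down on the 3 mm cutting mat: a gantry 116 mm wide (x) and 47 mm high over one end of the straightedge, with two feet; a low keeper bridge, 22 mm high, 375 mm away along its +y holds the other end. Origin: on the mat's surface, on the screw's vertical axis. +y runs along the straightedge towards the keeper, z up. Fixed.
- rail: The straightedge: aluminium bar 40 x 460 x 10 mm lying along the clamp's y on a thin rubber strip that gives a little. Origin: centre of its top face below the screw, 12 mm above the mat. It cannot shift sideways.
- spindle: The clamp's upright steel screw through the gantry: flat rubber-faced foot 28 mm across below, slotted hex top (17 mm over the flats, standing 9 mm out of the ratchet's head) above. Origin: centre of the foot's underside, at first 0.5 to 4.5 mm above the bar. Clockwise from above turns it down, 12 mm a turn (quick-action thread), the ratchet riding down with it. It stays where it is left.
- screw_mark (a point): Outer end of the slot in the screw's hex top, 9 mm from the screw's axis; shows whether the screw turns.
- wrench (a joint): Swing of the ratchet handle about the screw, rad: 0 = handle along the clamp's +y, + = anticlockwise from above; starts near 0. Reversible ratchet fitted for good on the screw: round head 45 mm across, 20 mm thick, shank 13 mm, black rubber grip 20 mm thick, 110 to 200 mm from the axis; centre line level, 64 mm above the mat. 18 teeth: up to 20 degrees lost at each reversal before it bites.
- handle_grip (a point): Middle of the rubber grip, on its centre line, 150 mm from the screw; x axis outwards along the handle, z up. Pull there, square to the handle, while moving: under 1 N free-wheeling, 2 N turning the free screw, rising fast once the foot bears on the bar: 5.5 N at 60 N clamping force (the least that holds), 8 N at 95 N, 11 N at 130 N (too much). Held still, a sensor may read only half of this.
- head_top (a point): Centre of the top face of the ratchet's head, on the screw's axis. Its x axis points along the handle, z up.
- dir_lever (a joint): Reversing lever on the ratchet's neck, pivot 26 mm from the screw's axis towards the grip, rad: +0.3 = tab on the handle's left (looking from the screw along the handle) = drives anticlockwise, loosens (start); -0.3 = tab on the right = drives clockwise, tightens. An over-centre spring snaps it to either end (1 to 2 N at the tab); mid-way nothing drives. At its stop a push goes into the handle.
- lever_tab (a point): Middle of the lever's upright dark steel thumb tab, 28 mm from the lever's pivot: 12 mm long, 9 mm wide, 13 mm tall, 7 mm above the head's top face (tab's top 13.5 mm above it). Near the tab the neck is lower or level with that face. It travels 17 mm sideways from end to end.
- canister: Bystander: open steel canister 108 mm across, 156 mm tall, standing on the mat beyond the bar. Origin: centre of its bottom.
- rotary_cutter: Bystander: rotary cutter, dark grey handle, 180 x 42 mm, up to 20 mm high, lying on the robot's side of the bar. Origin: on the mat below its middle.
- pen: Bystander: marking pen 135 mm long, 9 mm thick, lying beyond the bar. Origin: on the mat below its middle.

How it is judged:
By the outcome, as a careful person would: the job done as asked, in the order asked, and still so for the second after the job is handed in, with the robot touching nothing.
It also fails if it takes over 72 s, if anything falls off the work surface, if the arm or the gripper's body presses on something with over 40 N, if the wrist force passes 120 N, or if a joint passes its speed limit or range.

## Working session

There is one attempt and no reset: what is moved stays moved. The work goes in short steps, Python scripts to look and compute and a tool call to move; the robot and the scene stay as the last step left them, time stands still between calls to the robot, and variables do not carry over. Pictures are saved under pics/ and viewed, and the job is handed in when it is done.

Besides the shell and the picture viewer there is one more tool, called after ">>>" as name(argument=value, ...) on one line, values as JSON. servo_tool: Moves the arm, as the interface text tells. Its arguments: {"type":"object","properties":{"targets":{"type":"array","items":{"type":"number"}},"hand":{"type":"number"}},"required":["targets"]}

```bash
ls; mkdir -p pics; python3 - <<'E'
from bench import monitor, cams, job, r
import cv2
s=monitor.read_state()
print(s)
for n in ["scene","top","wrist"]:
    c=cams.capture(n); cv2.imwrite(f"pics/{n}0.png",c["pixels"]); print(n,c["K"].tolist(),c["rvec"],c["tvec"])
print(r.tips_ahead)
E
```

```text
pics
{'time_s': 0.0, 'q': array([ 1.52671275e+00,  4.07943709e-02,  8.37899279e-02, -4.57081175e-04,
       -1.61550849e+00, -3.33728116e-01]), 'qvel': array([ 7.44092620e-04,  1.65129854e-03,  8.02409003e-05, -6.56943913e-04,
        2.70160126e-04,  5.85322577e-04]), 'effort': array([-1.85619838e-04, -3.68205678e+01,  3.47413659e+01,  6.93193361e+00,
       -5.38965935e-03, -2.07260547e-05]), 'tcp_pos': array([0.221131  , 0.55743719, 0.24927852]), 'tcp_rot': array([ 9.82211782e-01, -1.87774403e-01, -1.02063303e-04,  8.82268797e-04]), 'force': array([ 0.27788834, -0.23591456,  1.3338189 ]), 'wrist_torque': array([ 0.02244482,  0.00352355, -0.01043557]), 'gripper_width': 0.08532321401942353}
scene [[545.7762411302208, 0.0, 281.5472554253841], [0.0, 545.7762411302208, 209.00115199986573], [0.0, 0.0, 1.0]] [ 2.08395915  0.61778662 -0.3287079 ] [-0.51725776 -0.07227726  1.2818499 ]
top [[477.4871560349285, 0.0, 280.0396109238559], [0.0, 477.4871560349285, 213.88186877307433], [0.0, 0.0, 1.0]] [ 2.04853952 -2.15328165  0.25329325] [0.06639308 0.58518846 0.86032899]
wrist [[325.19226210127806, 0.0, 281.7510563831676], [0.0, 325.19226210127806, 212.0103802905304], [0.0, 0.0, 1.0]] [-1.6434403   2.42087832  0.40562931] [ 0.59935263 -0.04380559  0.38060735]
0.019
```

View pics/scene0.png

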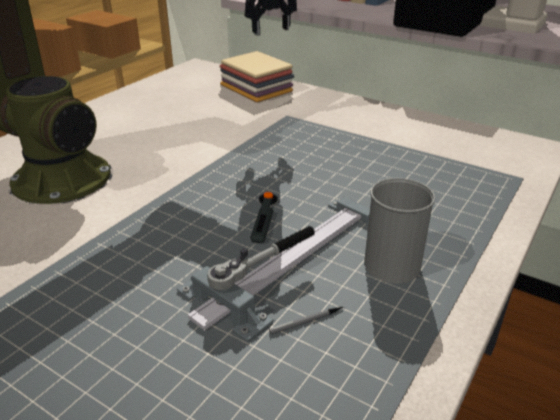

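View pics/top0.png

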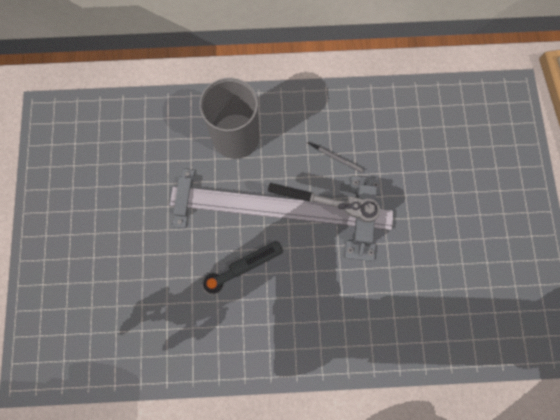

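View pics/wrist0.png

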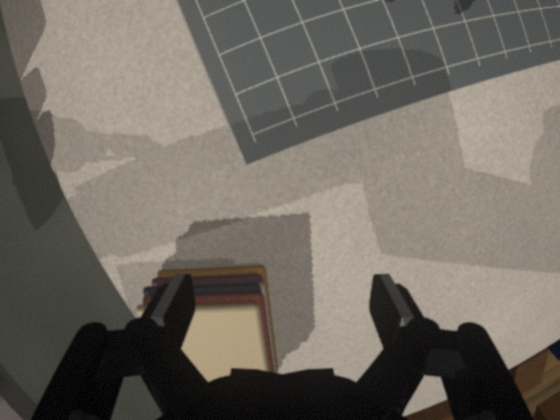

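The scene view shows the clamp at (230,290), the handle running to its grip at (297,240), the rail, the cutter at (262,215), the pen at (305,320) and the canister at (398,230). In the top view the ratchet head is at (369,209), the grip at (290,192) and the keeper at (183,197). I'll zoom in next.

```bash
cat > h.py <<'E'
import numpy as np, cv2
from scipy.spatial.transform import Rotation as R
def ray(c,uv):
    K=c["K"];Rm=cv2.Rodrigues(np.array(c["rvec"],float))[0];t=np.array(c["tvec"],float).ravel()
    x=(uv[0]-K[0,2])/K[0,0];y=(uv[1]-K[1,2])/K[1,1]
    if c.get("fish"):
        th=np.hypot(x,y);k=np.sin(th)/max(th,1e-9);d=np.array([x*k,y*k,np.cos(th)])
    else: d=np.array([x,y,1.0])
    d=Rm.T@d;return -Rm.T@t,d/np.linalg.norm(d)
def plane(c,uv,z):
    o,d=ray(c,uv);return o+d*(z-o[2])/d[2]
def tri(c1,u1,c2,u2):
    o1,d1=ray(c1,u1);o2,d2=ray(c2,u2)
    s=np.linalg.lstsq(np.stack([d1,-d2],1),o2-o1,rcond=None)[0]
    a=o1+d1*s[0];b=o2+d2*s[1];return (a+b)/2,np.linalg.norm(a-b)
def proj(c,P):
    Rm=cv2.Rodrigues(np.array(c["rvec"],float))[0];p=Rm@np.asarray(P)+np.array(c["tvec"]).ravel();K=c["K"]
    if c.get("fish"):
        th=np.arctan2(np.hypot(p[0],p[1]),p[2]);n=np.hypot(p[0],p[1])+1e-12
        q=p[:2]/n*th
    else: q=p[:2]/p[2]
    return q*K[0,0]+K[:2,2]
def cap(n):
    from bench import cams
    c=cams.capture(n);c["K"]=np.array(c["K"]);c["fish"]=n=="wrist";return c
def crop(c,name,x0,x1,y0,y1,s):
    im=c["pixels"][y0:y1,x0:x1];cv2.imwrite(f"pics/{name}.png",cv2.resize(im,None,fx=s,fy=s,interpolation=cv2.INTER_CUBIC))
E
python3 - <<'E'
from h import *
import pickle
s=cap("scene");t=cap("top");pickle.dump((s,t),open("c0.pkl","wb"))
crop(s,"s1",170,330,210,350,5);crop(t,"t1",260,400,140,270,5)
# base origin check & camera positions
for c in(s,t):print(ray(c,(280,210)))
E
```

```text
(array([ 1.03586727, -0.65022807,  0.64815214]), array([-0.45428652,  0.69829188, -0.5531837 ]))
(array([0.37416208, 0.04946335, 0.97189282]), array([ 0.23792849, -0.01356512, -0.97118794]))
```

View pics/s1.png

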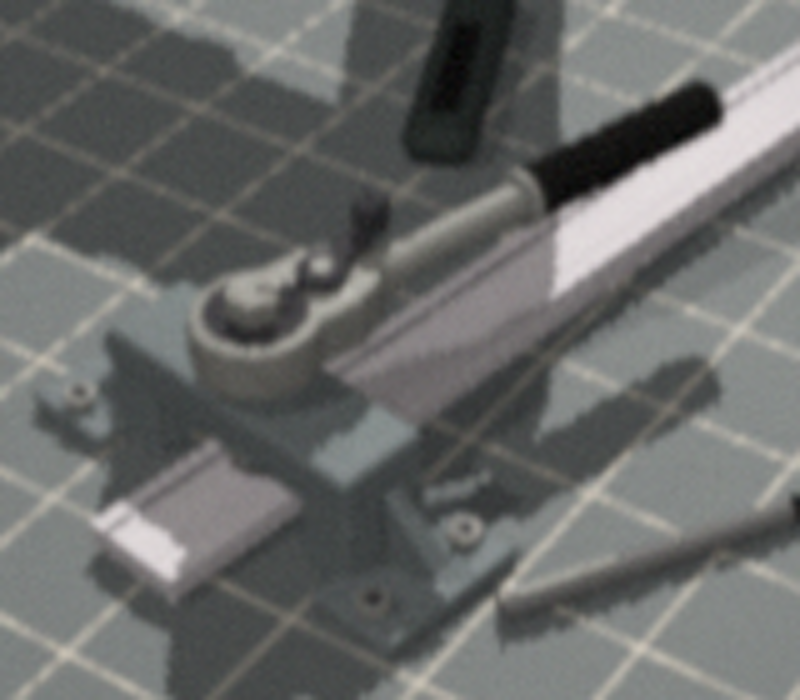

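View pics/t1.png

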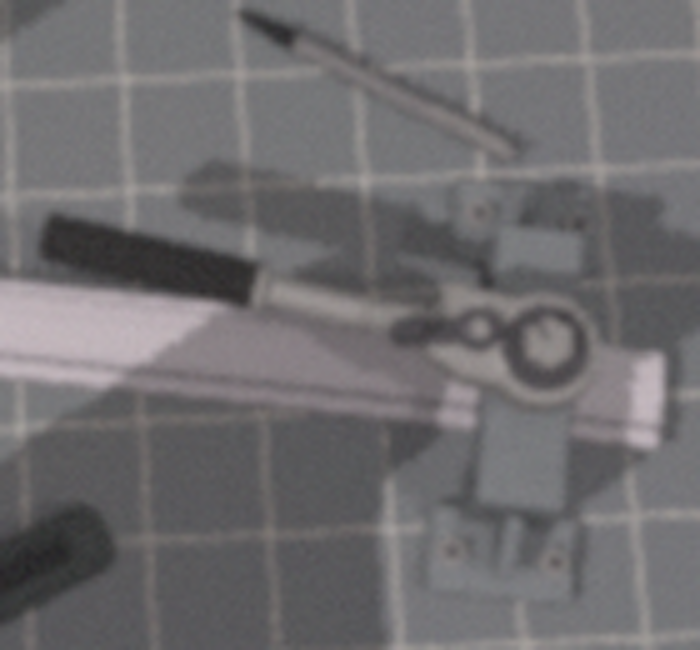

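Top view crop: hex top at (369.6,209), tab at (341,206.4), which is on the robot's side of the handle line. The grip runs from (269,187.5) to (310.5,196.5). Scene crop: tab at (244,251), hex top at (220.4,269). Next I'll triangulate these.

```bash
python3 - <<'E'
from h import *
import pickle
s,t=pickle.load(open("c0.pkl","rb"))
f=lambda n,a,b:print(n,np.round(tri(s,a,t,b)[0],4),round(tri(s,a,t,b)[1],4))
S=lambda x,y:(170+x/5,210+y/5);T=lambda x,y:(260+x/5,140+y/5)
f("hextop",S(255,290),T(548,343))
f("gripout",S(708,103),T(45,235)); f("gripin",S(535,190),T(255,282))
f("tab",S(370,207),T(408,331))
f("pivot",S(322,266),T(480,327))
f("railend",S(95,520),T(660,445)); f("railend2",S(178,597),T(663,355))
f("screwfoot1",S(463,530),T(478,212))
f("penend",S(505,605),T(515,150))
for n,z,p in [("hextop",.086,T(548,343)),("gripout",.067,T(45,235)),("gripin",.067,T(255,282)),("keeper c",.025,(183,197)),("cutter head",.01,(212,284)),("cutter tail",.015,(278,246)),("can top",.159,(230,105)),("mat corner",0.003,(24,94)),("pen tip",.008,(309,143)),("pen tail",.008,T(515,150))]:
  print(n,np.round(plane(t,p,z),4))
E
```

```text
hextop [ 0.5861 -0.1337  0.0858] 0.0016
gripout [0.6439 0.0566 0.0677] 0.0013
gripin [ 0.6207 -0.0242  0.07  ] 0.003
tab [ 0.5929 -0.0804  0.0876] 0.0013
pivot [ 0.5943 -0.109   0.0825] 0.0012
railend [ 0.5582 -0.1896  0.0153] 0.0027
railend2 [ 0.5977 -0.1965  0.0082] 0.0032
screwfoot1 [ 0.6607 -0.1252  0.013 ] 0.0001
penend [ 0.6886 -0.1434  0.0101] 0.0013
hextop [ 0.5854 -0.1342  0.086 ]
gripout [0.6436 0.0562 0.067 ]
gripin [ 0.6203 -0.0254  0.067 ]
keeper c [0.6435 0.2339 0.025 ]
cutter head [0.4644 0.1795 0.01  ]
cutter tail [0.5337 0.0439 0.015 ]
can top [0.7775 0.1204 0.159 ]
mat corner [0.9038 0.589  0.003 ]
pen tip [ 0.7554 -0.0337  0.008 ]
pen tail [ 0.6888 -0.1442  0.008 ]
```

```bash
cat > mv.py <<'E'
import numpy as np
from scipy.spatial.transform import Rotation as R
# waypoints: (x,y,z,yawdeg[,nrows]); tool down with tool x at yaw
def Rd(yaw): 
    a=np.radians(yaw);x=np.array([np.cos(a),np.sin(a),0]);z=np.array([0,0,-1.]);return R.from_matrix(np.stack([x,np.cross(z,x),z],1))
def yawof(q): x=R.from_quat(q).as_matrix()[:,0];return np.degrees(np.arctan2(x[1],x[0]))
def rows(wps,p=None,q=None):
    from bench import monitor
    s=monitor.read_state()
    p=np.array(s["tcp_pos"]) if p is None else np.array(p,float);Rc=R.from_quat(s["tcp_rot"])
    out=[]
    for w in wps:
        tgt=np.array(w[:3],float);Rt=Rd(w[3])
        dr=(Rc.inv()*Rt).magnitude();n=w[4] if len(w)>4 else max(1,int(np.ceil(np.linalg.norm(tgt-p)/.048)),int(np.ceil(np.degrees(dr)/8.4)))
        rv=(Rc.inv()*Rt).as_rotvec()/n;d=(tgt-p)/n
        for i in range(n):
            out.append(np.r_[Rc.inv().apply(d),rv]);Rc=Rc*R.from_rotvec(rv)
        p=tgt
    for i in range(0,len(out),12):
        print("CALL",", ".join(",".join(f"{v:.4f}".rstrip('0').rstrip('.') if abs(v)>5e-5 else "0" for v in o) for o in out[i:i+12]))
E
python3 -c "
from mv import *
rows([(0.55,-0.06,0.21,-107)])"
```

```text
CALL 0.0356,0.0302,0.0027,0,-0.0001,0.0993, 0.0384,0.0265,0.0027,0,-0.0001,0.0993, 0.0408,0.0226,0.0027,0,-0.0001,0.0993, 0.0429,0.0184,0.0027,0,-0.0001,0.0993, 0.0445,0.0141,0.0027,0,-0.0001,0.0993, 0.0456,0.0096,0.0027,0,-0.0001,0.0993, 0.0464,0.005,0.0027,0,-0.0001,0.0993, 0.0466,0.0004,0.0027,0,-0.0001,0.0993, 0.0464,-0.0042,0.0027,0,-0.0001,0.0993, 0.0458,-0.0088,0.0027,0,-0.0001,0.0993, 0.0447,-0.0133,0.0027,0,-0.0001,0.0993, 0.0432,-0.0177,0.0027,0,-0.0001,0.0993
CALL 0.0412,-0.0219,0.0027,0,-0.0001,0.0993, 0.0388,-0.0258,0.0027,0,-0.0001,0.0993, 0.0361,-0.0296,0.0027,0,-0.0001,0.0993
```

>>> servo_tool(targets=[0.0356, 0.0302, 0.0027, 0, 0, 0.0993, 0.0384, 0.0265, 0.0027, 0, 0, 0.0993, 0.0408, 0.0226, 0.0027, 0, 0, 0.0993, 0.0429, 0.0184, 0.0027, 0, 0, 0.0993, 0.0445, 0.0141, 0.0027, 0, 0, 0.0993, 0.0456, 0.0096, 0.0027, 0, 0, 0.0993, 0.0464, 0.005, 0.0027, 0, 0, 0.0993, 0.0466, 0.0004, 0.0027, 0, 0, 0.0993, 0.0464, -0.0042, 0.0027, 0, 0, 0.0993, 0.0458, -0.0088, 0.0027, 0, 0, 0.0993, 0.0447, -0.0133, 0.0027, 0, 0, 0.0993, 0.0432, -0.0177, 0.0027, 0, 0, 0.0993], hand=0)

```text
time_s: 1.45
tcp_pos: [0.4849, 0.0617, 0.2181]
tcp_rot: [-0.706, 0.708, -0.0, 0.0]
force: [-0.0, 0.5, 0.2]
gripper_width: -0.0002
```

```bash
python3 -c "
from mv import *
rows([(0.55,-0.06,0.21,-107)])"
```

```text
CALL 0.0405,-0.0218,0.0027,-0.0002,0.0002,0.0981, 0.0382,-0.0257,0.0027,-0.0002,0.0002,0.0981, 0.0355,-0.0293,0.0027,-0.0002,0.0002,0.0981
```

>>> servo_tool(targets=[0.0405, -0.0218, 0.0027, 0, 0, 0.098, 0.0382, -0.0257, 0.0027, 0, 0, 0.098, 0.0355, -0.0293, 0.0027, 0, 0, 0.098, 0, 0, 0, 0, 0, 0, 0, 0, 0, 0, 0, 0])

```text
time_s: 1.95
tcp_pos: [0.55, -0.0589, 0.2091]
tcp_rot: [-0.596, 0.803, 0.0, -0.001]
force: [-0.2, 0.0, 0.1]
gripper_width: -0.0002
```

```bash
python3 - <<'E'
from h import *
import pickle
w=cap("wrist");t=cap("top");pickle.dump((w,t),open("c1.pkl","wb"))
cv2.imwrite("pics/w1.png",w["pixels"]);cv2.imwrite("pics/t2.png",t["pixels"])
print(ray(w,w["K"][:2,2]))
E
```

```text
(array([ 0.52487681, -0.13900217,  0.33288979]), array([ 0.09195075,  0.31201148, -0.94561826]))
```

View pics/w1.png

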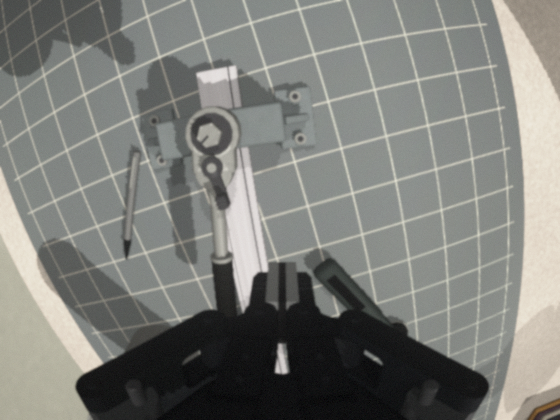

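Wrist view: hex top at (208,131), lever pivot (211,167), tab (222,198), grip's inner end (223,262), closed fingertips (283,268), cutter right of centre, pen on the left.

```bash
python3 - <<'E'
from h import *
import pickle
w,t=pickle.load(open("c1.pkl","rb"))
crop(w,"w1c",170,300,80,320,3);crop(w,"w1d",180,260,95,215,6)
E
```

```text
(no output)
```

View pics/w1d.png

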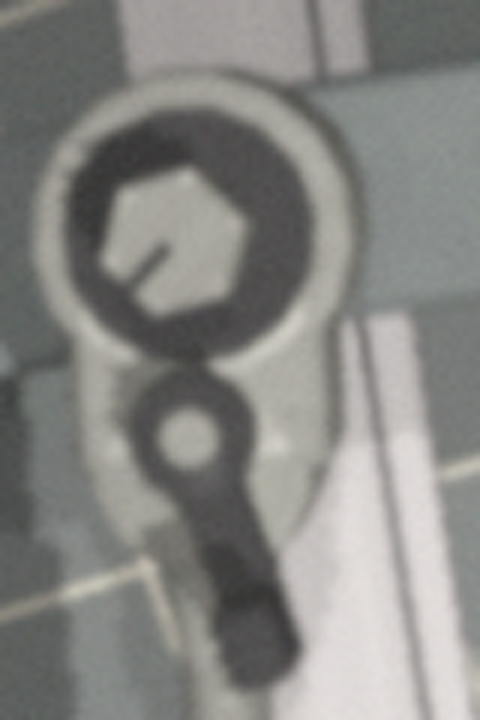

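View pics/w1c.png

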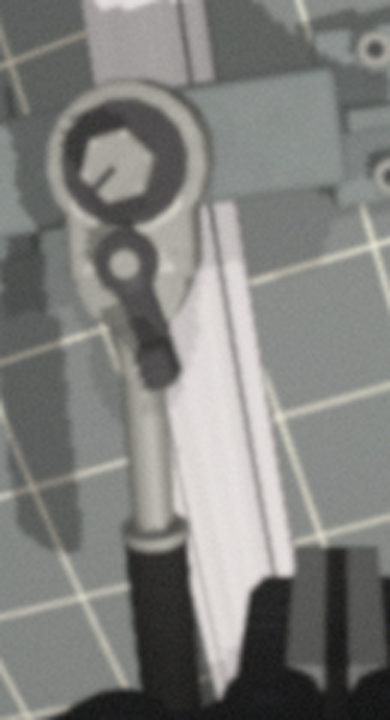

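```bash
python3 - <<'E'
from h import *
import pickle
w,t=pickle.load(open("c1.pkl","rb"));s0,t0=pickle.load(open("c0.pkl","rb"))
P={"hex":((209.2,135),.086),"mark":((202.2,143),.086),"pivot":((211.7,167.8),.081),"tab":((223,200.8),.0905),"collar":((221.7,260),.067),"grip":((227,305),.067)}
for k,(u,z) in P.items(): print(k,np.round(plane(w,u,z),4))
S=lambda x,y:(170+x/5,210+y/5);T=lambda x,y:(260+x/5,140+y/5)
for k,b in {"hex":T(548,343),"tab":T(408,331),"pivot":T(480,327)}.items(): print(k,tri(w,P[k][0],t0,b))
for k,b in {"hex":S(255,290),"tab":S(370,207),"pivot":S(322,266)}.items(): print(k,tri(w,P[k][0],s0,b))
hx=plane(w,P["hex"][0],.086)
for n in["pivot","collar","grip","tab"]:
  d=plane(w,*P[n])-hx;print(n,np.hypot(*d[:2]),np.degrees(np.arctan2(d[1],d[0])))
d=plane(w,*P["tab"])-plane(w,*P["pivot"]);print(np.hypot(*d[:2]),np.degrees(np.arctan2(d[1],d[0])))
d=plane(w,*P["mark"])-hx;print("mark",np.hypot(*d[:2]),np.degrees(np.arctan2(d[1],d[0])))
# rail edge dir: from wrist picture points at z=.015 (groove)
a=plane(w,(170+185/3,80+30/3),.015);b=plane(w,(170+275/3,80+520/3),.015);d=b-a;print("rail",np.degrees(np.arctan2(d[1],d[0])))
E
```

```text
hex [ 0.584  -0.1335  0.086 ]
mark [ 0.5913 -0.1294  0.086 ]
pivot [ 0.592  -0.1079  0.081 ]
tab [ 0.59   -0.0814  0.0905]
collar [ 0.6178 -0.0224  0.067 ]
grip [0.6316 0.0268 0.067 ]
hex (array([ 0.58408578, -0.13359421,  0.08864025]), np.float64(0.0014281277721525604))
tab (array([ 0.59159231, -0.08075028,  0.0876374 ]), np.float64(0.001614176418137895))
pivot (array([ 0.59183203, -0.10859124,  0.08617227]), np.float64(0.002257690269788184))
hex (array([ 0.5850378 , -0.1327604 ,  0.08442943]), np.float64(0.0019794759175336294))
tab (array([ 0.59186226, -0.07949729,  0.08608052]), np.float64(0.0021148989702217003))
pivot (array([ 0.59273858, -0.10722622,  0.08034944]), np.float64(0.0015501676518057713))
pivot 0.026858154460866552 72.5329625672457
collar 0.11613945912355038 73.08918419097161
grip 0.16729521501381847 73.45649641800453
tab 0.052448382665312356 83.42522664255623
0.02656343724985167 94.43984111021592
mark 0.008411355674413827 29.106770169663342
rail 81.83715810136533
```

```bash
python3 -c "
from mv import *
rows([(0.57,-0.0735,0.15,-107),(0.57,-.0735,.1015,-107,3),(0.57,-.0735,.1015,-107,2)])"
```

```text
CALL 0.0048,-0.012,0.03,0,0,0.0025, 0.0048,-0.012,0.03,0,0,0.0025, 0,0,0.0162,0,0,0, 0,0,0.0162,0,0,0, 0,0,0.0162,0,0,0, 0,0,0,0,0,0, 0,0,0,0,0,0
```

>>> servo_tool(targets=[0.0048, -0.012, 0.03, 0, 0, 0.0025, 0.0048, -0.012, 0.03, 0, 0, 0.0025, 0, 0, 0.0162, 0, 0, 0, 0, 0, 0.0162, 0, 0, 0, 0, 0, 0.0162, 0, 0, 0, 0, 0, 0, 0, 0, 0, 0, 0, 0, 0, 0, 0])

```text
time_s: 2.75
tcp_pos: [0.5704, -0.0735, 0.1023]
tcp_rot: [-0.595, 0.804, -0.001, 0.0]
force: [-0.0, -0.6, 0.2]
gripper_width: -0.0003
```

```bash
python3 - <<'E'
from h import *
w=cap("wrist");s=cap("scene")
cv2.imwrite("pics/w2.png",w["pixels"]);crop(s,"s2",190,310,190,310,5)
E
```

```text
(no output)
```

View pics/w2.png

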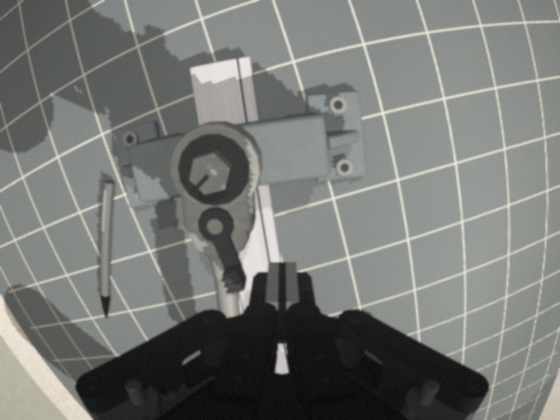

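View pics/s2.png

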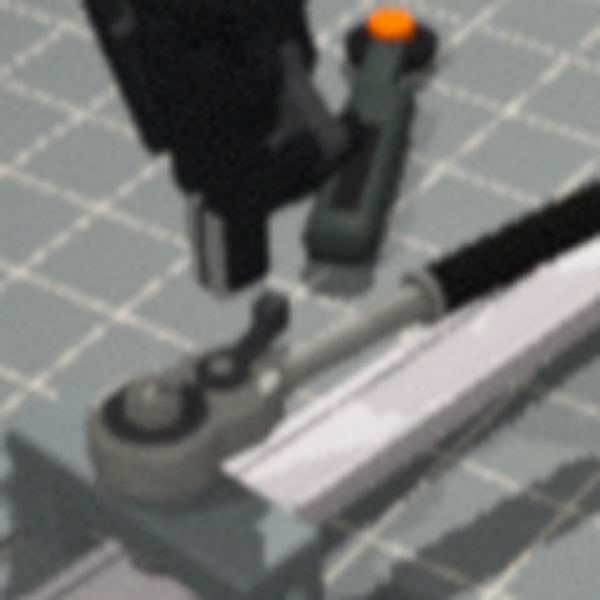

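Fingers are down beside the tab (tab at (233,278), tips at (283,265) in the wrist view) and clear of it. Next I push gently.

>>> servo_tool(targets=[0, -0.003, 0, 0, 0, 0, 0, -0.003, 0, 0, 0, 0, 0, -0.002, 0, 0, 0, 0, 0, -0.002, 0, 0, 0, 0, 0, -0.002, 0, 0, 0, 0, 0, -0.002, 0, 0, 0, 0, 0, 0, 0, 0, 0, 0])

```text
time_s: 3.55
tcp_pos: [0.5838, -0.0783, 0.1011]
tcp_rot: [-0.594, 0.804, -0.0, -0.0]
force: [-0.1, 0.9, 0.9]
gripper_width: -0.0002
```

```bash
python3 - <<'E'
from h import *
w=cap("wrist")
crop(w,"w3",160,320,110,310,3)
E
```

```text
(no output)
```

View pics/w3.png

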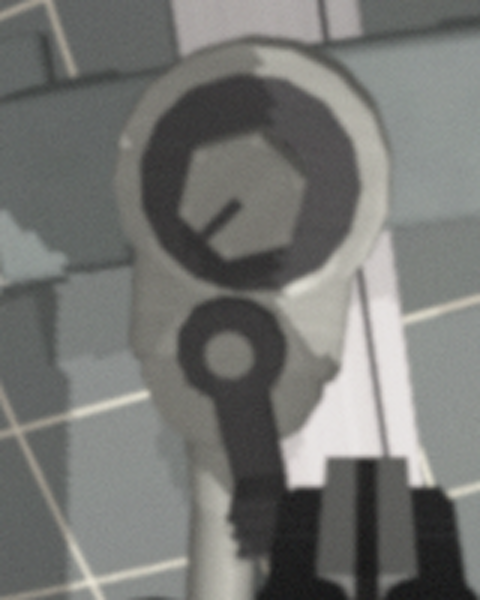

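>>> servo_tool(targets=[0, -0.002, 0, 0, 0, 0, 0, -0.002, 0, 0, 0, 0, 0, -0.002, 0, 0, 0, 0, 0, 0, 0, 0, 0, 0])

```text
time_s: 4.0
tcp_pos: [0.5895, -0.0801, 0.1011]
tcp_rot: [-0.594, 0.804, -0.0, -0.0]
force: [-0.6, 0.4, 0.3]
gripper_width: -0.0001
```

```bash
python3 - <<'E'
from h import *
w=cap("wrist")
crop(w,"w4",160,320,110,310,3)
E
```

```text
(no output)
```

View pics/w4.png

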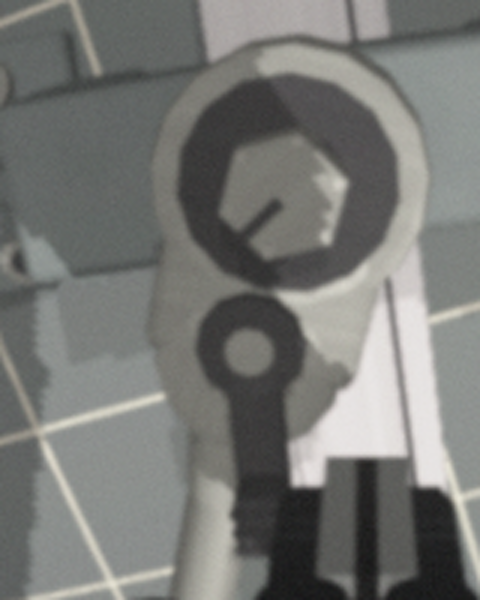

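```bash
cat > ang.py <<'E'
from h import *
def an(w,hx,pv,tab,mk,z=.086):
    H=plane(w,hx,z);P=plane(w,pv,z-.005);M=plane(w,mk,z);T=plane(w,tab,z+.0045)
    f=lambda d:(round(float(np.hypot(*d[:2])),4),round(float(np.degrees(np.arctan2(d[1],d[0]))),1))
    print("hex",H.round(4),"handle",f(P-H),"mark",f(M-H),"tab",T.round(4),"lever",f(T-P))
E
python3 - <<'E'
from ang import *
w=cap("wrist");g=lambda x,y:(160+x/3,110+y/3)
an(w,g(283,195),g(250,352),g(253,520),g(245,240))
E
```

```text
hex [ 0.5842 -0.1342  0.086 ] handle (0.0274, 59.5) mark (0.0089, 32.3) tab [ 0.6054 -0.0862  0.0905] lever (0.0255, 73.5)
```

The handle free-wheels along with the push instead of the lever flipping: it went from 73° to about 60° with the screw still. So I'll back off and pinch the tab, then carry it around its pivot, which sets the lever's angle directly.

>>> servo_tool(targets=[0, 0.008, 0, 0, 0, 0, 0, 0.008, 0, 0, 0, 0, 0, 0, -0.03, 0, 0, 0, 0.01, 0, -0.03, 0, 0, 0, 0.01, 0, 0, 0, 0, 0, 0, 0, 0, 0, 0, 0], hand=0)

```text
time_s: 4.7
tcp_pos: [0.5679, -0.0948, 0.1623]
tcp_rot: [-0.594, 0.804, -0.001, 0.001]
force: [0.4, 0.5, -0.0]
gripper_width: -0.0003
```

```bash
python3 - <<'E'
from h import *
w=cap("wrist")
crop(w,"w5",180,300,140,300,5);cv2.imwrite("pics/w5f.png",w["pixels"])
t=cap("top");crop(t,"t5",260,400,140,270,5)
import pickle;pickle.dump((w,t),open("c5.pkl","wb"))
E
```

```text
(no output)
```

View pics/w5.png

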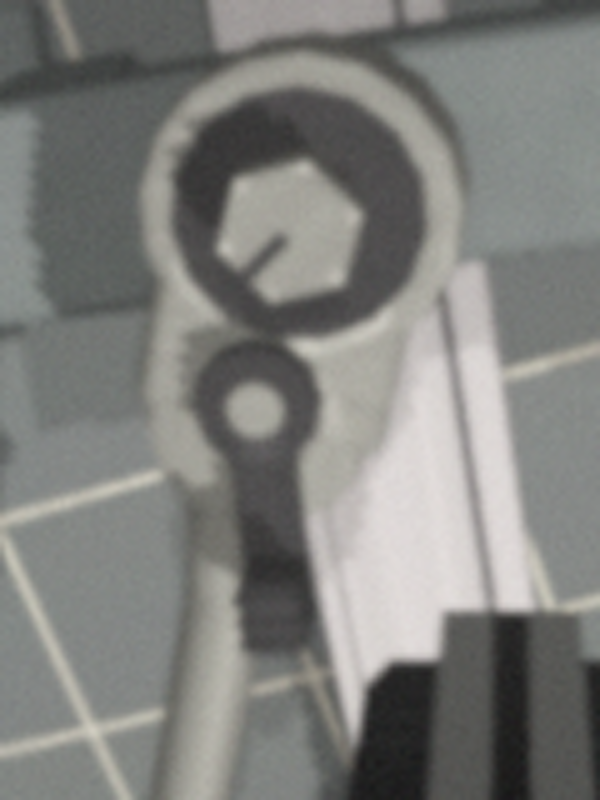

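View pics/t5.png

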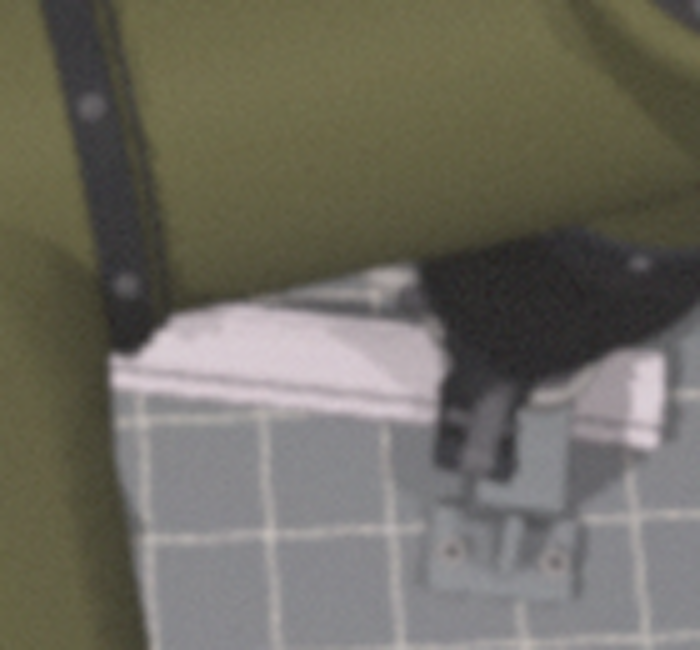

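```bash
python3 - <<'E'
from ang import *
import pickle
w,t=pickle.load(open("c5.pkl","rb"));g=lambda x,y:(180+x/5,140+y/5)
an(w,g(289,232),g(255,406),g(278,618),g(245,280))
print(plane(w,g(205,780),.067))
d=plane(w,g(205,780),.067)-[.585,-.1335,.067];print(np.degrees(np.arctan2(d[1],d[0])),np.hypot(*d[:2]))
E
```

```text
hex [ 0.5842 -0.1336  0.086 ] handle (0.0264, 58.9) mark (0.0088, 29.5) tab [ 0.6031 -0.0839  0.0905] lever (0.0276, 79.0)
[ 0.63284264 -0.047996    0.067     ]
60.77137811176836 0.09797883289811034
```

```bash
python3 -c "
from mv import *
rows([(0.6035,-0.0838,0.155,-102.5,2),(0.6035,-.0838,.101,-102.5,3),(0.6035,-.0838,.101,-102.5,1)])"
```

```text
CALL -0.0102,-0.0157,0.0026,0.0006,0,-0.04, -0.0096,-0.0161,0.0027,0.0006,0,-0.04, 0,0,0.018,0,0,0, 0,0,0.018,0,0,0, 0,0,0.018,0,0,0, 0,0,0,0,0,0
```

>>> servo_tool(targets=[-0.0102, -0.0157, 0.0026, 0, 0, -0.04, -0.0096, -0.0161, 0.0027, 0, 0, -0.04, 0, 0, 0, 0, 0, 0, 0, 0, 0.018, 0, 0, 0, 0, 0, 0.018, 0, 0, 0, 0, 0, 0.018, 0, 0, 0, 0, 0, 0, 0, 0, 0], hand=0.4)

```text
time_s: 5.5
tcp_pos: [0.6018, -0.0837, 0.098]
tcp_rot: [-0.626, 0.78, 0.002, -0.003]
force: [0.2, 0.3, -0.7]
gripper_width: 0.0341
```

```bash
python3 - <<'E'
from h import *
w=cap("wrist")
crop(w,"w6",160,400,110,350,3)
E
```

```text
(no output)
```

View pics/w6.png

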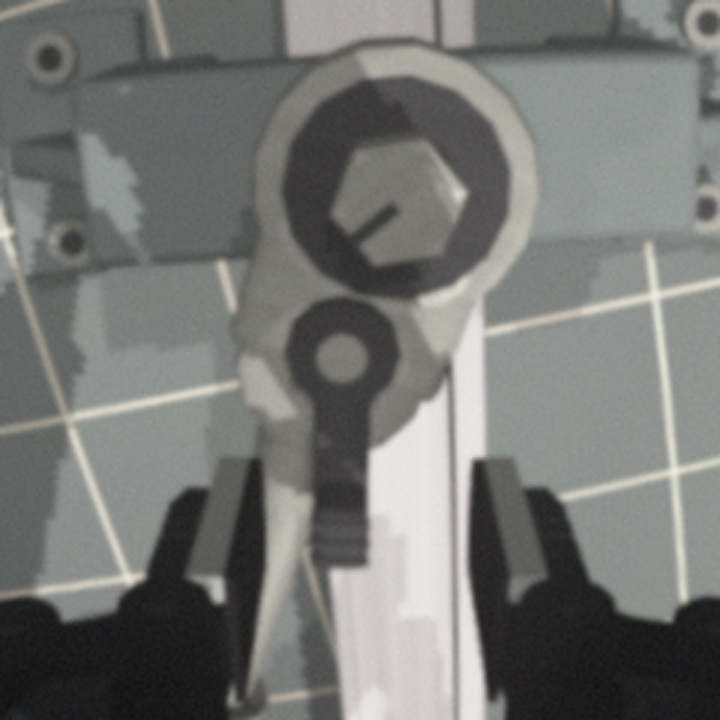

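```bash
python3 - <<'E'
from h import *
from bench import monitor
w=cap("wrist");s=monitor.read_state();p=s["tcp_pos"];Rm=R.from_quat(s["tcp_rot"]).as_matrix()
print(p,Rm[:,0])
f=lambda P:((proj(w,P)-[160,110])*3).round(0)
for l in [(.011,.017,.019),(.011,-.017,.019),(-.011,.017,.019),(-.011,-.017,.019),(0,0,.0075),(.011,.017,.012)]: print(l,f(p+Rm@np.array(l)))
g=lambda x,y:(160+x/3,110+y/3)
from ang import an
an(w,g(400,200),g(341,357),g(341,552),g(357,243))
T=plane(w,g(341,552),.0905); print("tab in tool",Rm.T@(T-p))
E
```

```text
[ 0.60374032 -0.08402941  0.10179358] [-2.15977208e-01 -9.76397951e-01  9.41960508e-04]
(0.011, 0.017, 0.019) [457. 447.]
(0.011, -0.017, 0.019) [248. 447.]
(-0.011, 0.017, 0.019) [452. 559.]
(-0.011, -0.017, 0.019) [255. 559.]
(0, 0, 0.0075) [352. 543.]
(0.011, 0.017, 0.012) [461. 468.]
hex [ 0.5854 -0.1339  0.086 ] handle (0.0279, 59.0) mark (0.009, 33.5) tab [ 0.6065 -0.0803  0.0905] lever (0.0304, 77.2)
tab in tool [-0.00420967 -0.00189258  0.01128787]
```

>>> servo_tool(targets=[-0.001, -0.0018, 0, 0, 0, 0, -0.001, -0.0018, 0, 0, 0, 0, 0, 0, 0, 0, 0, 0])

```text
time_s: 5.9
tcp_pos: [0.6087, -0.0827, 0.1028]
tcp_rot: [-0.626, 0.78, -0.0, 0.0]
force: [0.5, 0.3, -0.5]
gripper_width: 0.034
```

>>> servo_tool(targets=[0, 0, 0, 0, 0, 0, 0, 0, 0, 0, 0, 0, 0, 0, 0, 0, 0, 0, 0, 0, 0, 0, 0, 0], hand=0)

```text
time_s: 6.3
tcp_pos: [0.608, -0.0829, 0.1022]
tcp_rot: [-0.626, 0.78, -0.0, -0.0]
force: [-2.6, 0.8, 3.1]
gripper_width: 0.0062
```

```bash
python3 - <<'E'
from h import *
w=cap("wrist")
crop(w,"w7",160,400,110,350,3)
E
```

View pics/w7.png

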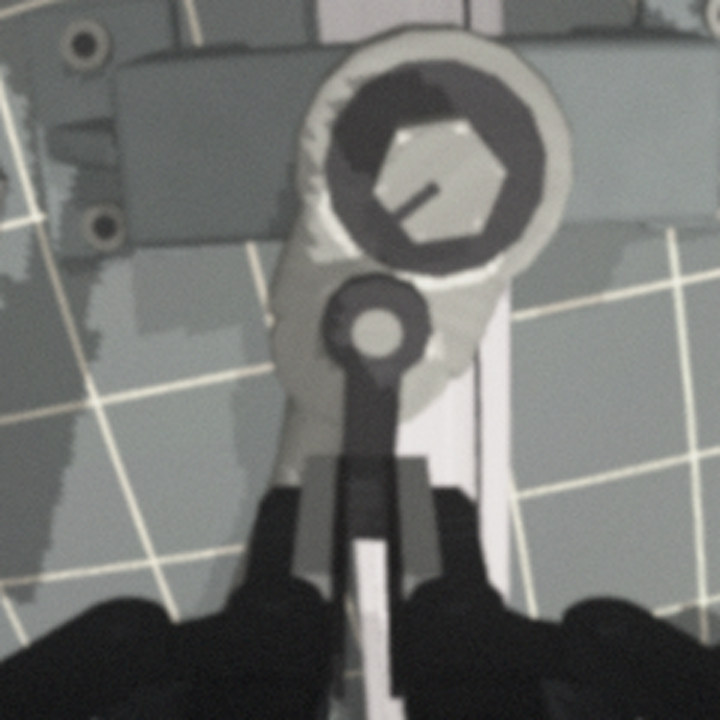

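Tab pinched between the pads. Now the lever goes clockwise round its pivot.

>>> servo_tool(targets=[0.0001, -0.0019, 0, 0, 0, 0.07, 0.0001, -0.0019, 0, 0, 0, 0.07, 0.0001, -0.0019, 0, 0, 0, 0.07, 0.0001, -0.0019, 0, 0, 0, 0.07, 0, 0, 0, 0, 0, 0])

```text
time_s: 6.85
tcp_pos: [0.6157, -0.0861, 0.1022]
tcp_rot: [-0.511, 0.86, -0.001, 0.0]
force: [1.4, -1.7, 1.6]
gripper_width: 0.0064
```

```bash
python3 - <<'E'
from h import *
w=cap("wrist")
crop(w,"w8",160,400,110,350,3)
E
```

```text
(no output)
```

View pics/w8.png

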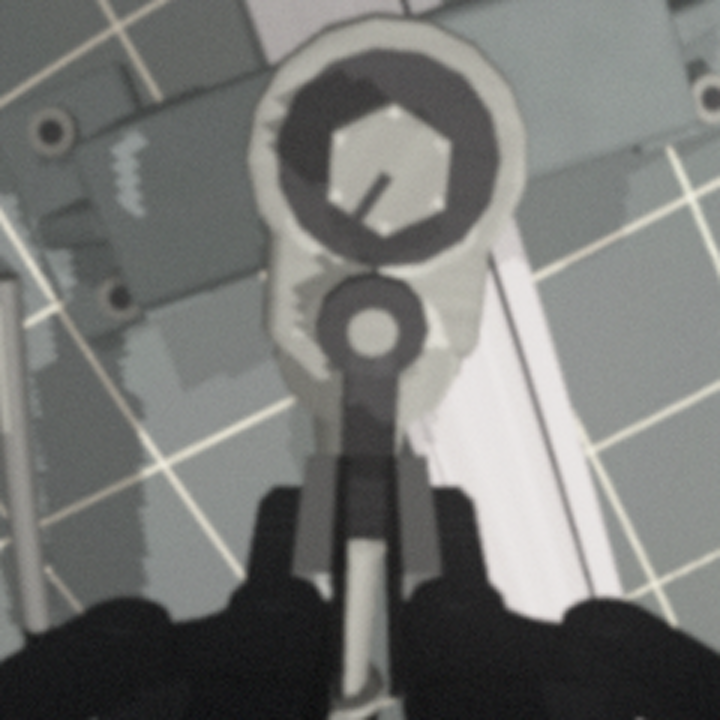

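Lever is now in line with the handle (pivot (372,330), shank at (362,640) between the fingers). Continuing past centre.

>>> servo_tool(targets=[0.0001, -0.0019, 0, 0, 0, 0.07, 0.0001, -0.0019, 0, 0, 0, 0.07, 0.0001, -0.0019, 0, 0, 0, 0.07, 0, -0.0005, 0, 0, 0, 0.02, 0, 0, 0, 0, 0, 0])

```text
time_s: 7.4
tcp_pos: [0.6204, -0.0896, 0.1022]
tcp_rot: [-0.41, 0.912, -0.0, 0.0]
force: [0.6, -2.8, 1.5]
gripper_width: 0.0064
```

>>> servo_tool(targets=[0, 0, 0, 0, 0, 0, 0, 0, 0, 0, 0, 0, 0, 0, 0, 0, 0, 0, 0, 0, 0, 0, 0, 0], hand=0.3)

```text
time_s: 7.8
tcp_pos: [0.6201, -0.0889, 0.1017]
tcp_rot: [-0.41, 0.912, 0.0, -0.0]
force: [-0.1, -0.3, -0.9]
gripper_width: 0.0256
```

```bash
python3 - <<'E'
from h import *
w=cap("wrist")
crop(w,"w9",160,400,110,350,3)
E
```

```text
(no output)
```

View pics/w9.png

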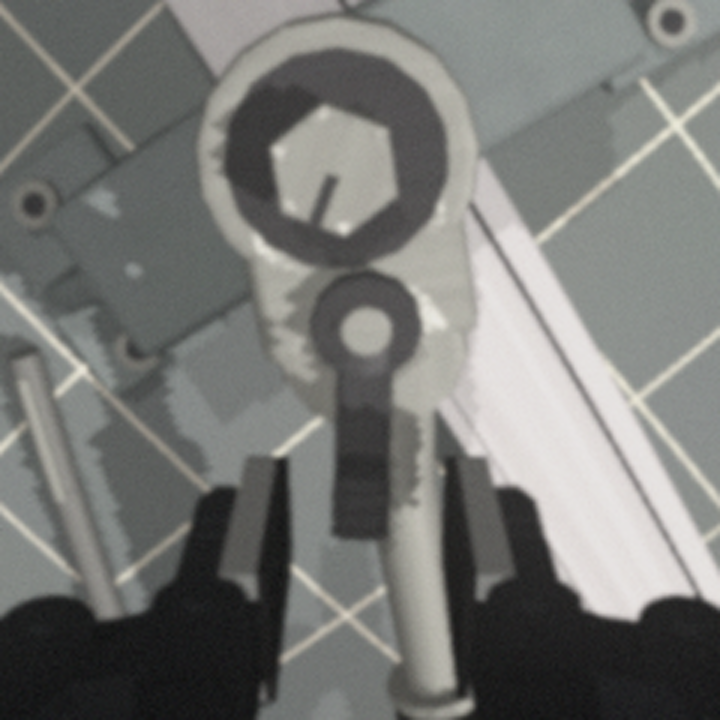

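The lever is now on the handle's right (tab (360,510), shank at (428,690)). I'll check the angles.

```bash
python3 - <<'E'
from ang import *
w=cap("wrist");g=lambda x,y:(160+x/3,110+y/3)
an(w,g(335,170),g(366,330),g(361,512),g(318,222))
d=plane(w,g(428,688),.067)-[.585,-.1335,.067];print(np.degrees(np.arctan2(d[1],d[0])),np.hypot(*d[:2]))
E
```

```text
hex [ 0.5845 -0.134   0.086 ] handle (0.027, 58.0) mark (0.0082, 30.1) tab [ 0.6178 -0.091   0.0905] lever (0.0277, 46.6)
57.32267148972953 0.11362800952099113
```

```bash
python3 -c "
from mv import *
rows([(0.62,-.089,.165,-131.6,2),(0.6656,-0.007,0.16,-122.5,3),(0.6656,-.007,.16,-122.5,2)])"
```

```text
CALL 0,0.0001,-0.0316,0.0001,-0.0001,-0.0006, 0,0.0001,-0.0316,0.0001,-0.0001,-0.0006, -0.0305,0.0068,0.0017,0,0,-0.0529, -0.0308,0.0052,0.0017,0,0,-0.0529, -0.0311,0.0035,0.0017,0,0,-0.0529, 0,0,0,0,0,0, 0,0,0,0,0,0
```

>>> servo_tool(targets=[0, 0, -0.0316, 0, 0, 0, 0, 0, -0.0316, 0, 0, 0, -0.0305, 0.0068, 0.0017, 0, 0, -0.053, -0.0308, 0.0052, 0.0017, 0, 0, -0.053, -0.0311, 0.0035, 0.0017, 0, 0, -0.053, 0, 0, 0, 0, 0, 0, 0, 0, 0, 0, 0, 0], hand=0.42)

```text
time_s: 8.6
tcp_pos: [0.6658, -0.0067, 0.1595]
tcp_rot: [-0.481, 0.877, 0.0, -0.0]
force: [0.2, 0.1, -0.3]
gripper_width: 0.0361
```

```bash
python3 - <<'E'
from h import *
w=cap("wrist")
crop(w,"w10",150,400,50,350,2.6)
E
```

```text
(no output)
```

View pics/w10.png

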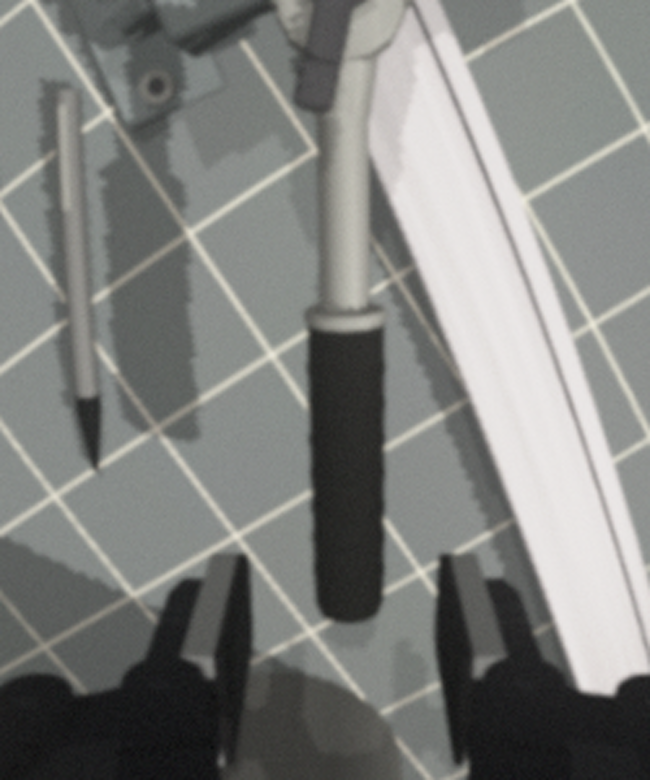

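Grip spans y 330–618 px and sits centred between the fingers. I'll check the radial position and then go down.

```bash
python3 - <<'E'
from h import *
from mv import rows
w=cap("wrist");g=lambda x,y:(150+x/2.6,50+y/2.6)
A=np.array([.585,-.1335])
for u,z in [(g(345,328),.067),(g(348,616),.067),(g(320,80),.0905)]:
  d=plane(w,u,z)[:2]-A;print(np.hypot(*d),np.degrees(np.arctan2(d[1],d[0])))
rows([(0.6656,-0.007,0.067,-122.5,5)])
E
```

```text
0.1142709019563061 58.30368320215832
0.20192901891089862 58.203205198120585
0.05171736596839325 53.041588003931636
CALL -0.0001,0.0001,0.0186,0,-0.0001,-0.0004, -0.0001,0.0001,0.0186,0,-0.0001,-0.0004, -0.0001,0.0001,0.0186,0,-0.0001,-0.0004, -0.0001,0.0001,0.0186,0,-0.0001,-0.0004, -0.0001,0.0001,0.0186,0,-0.0001,-0.0004
```

```bash
python3 - <<'E'
from h import *
w=cap("wrist");crop(w,"w11",220,340,0,120,6)
E
```

```text
(no output)
```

View pics/w11.png

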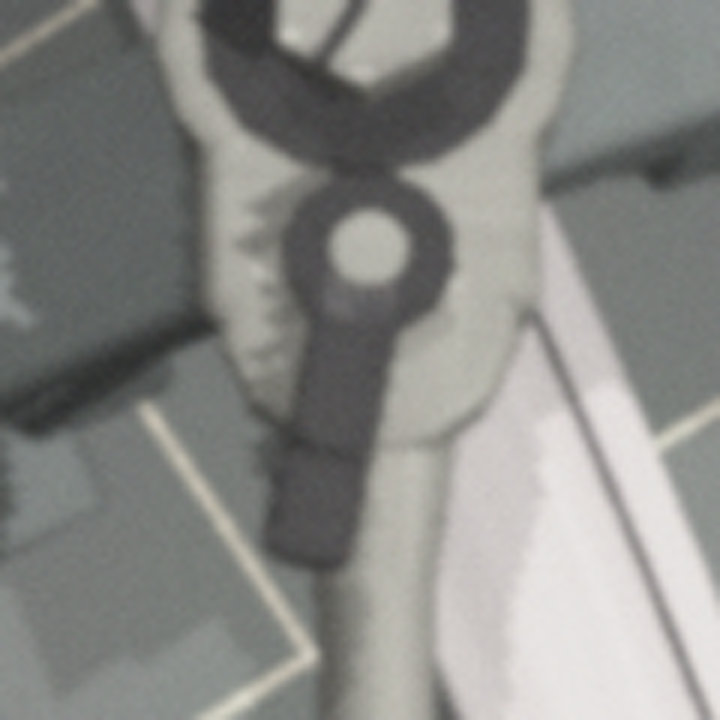

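The lever is clearly at its right-hand stop, about 15° off the shank. Descending astride the grip.

>>> servo_tool(targets=[0, 0, 0.0186, 0, 0, 0, 0, 0, 0.0186, 0, 0, 0, 0, 0, 0.0186, 0, 0, 0, 0, 0, 0.0186, 0, 0, 0, 0, 0, 0.018, 0, 0, 0, 0, 0, 0, 0, 0, 0, 0, 0, 0, 0, 0, 0])

```text
time_s: 9.45
tcp_pos: [0.6659, -0.008, 0.0683]
tcp_rot: [-0.48, 0.877, -0.0, -0.0]
force: [-0.1, 0.1, 0.4]
gripper_width: 0.0357
```

>>> servo_tool(targets=[0, 0, 0, 0, 0, 0, 0, 0, 0, 0, 0, 0], hand=0.28)

```text
time_s: 9.65
tcp_pos: [0.6665, -0.0074, 0.0692]
tcp_rot: [-0.48, 0.877, -0.0, 0.001]
force: [-0.4, -0.0, -0.2]
gripper_width: 0.0242
```

```bash
cat > arc.py <<'E'
import numpy as np,sys
from bench import monitor
from mv import *
A=np.array([.585,-.1335])
def arc(tgt,n,rad=.15,z=None,off=0.0,hold=1):
    """plan along arc to handle direction tgt deg (world), n rows. off: lateral lead"""
    s=monitor.read_state();p=np.array(s["tcp_pos"]);a0=yawof(s["tcp_rot"])+180
    z=p[2] if z is None else z
    d=p[:2]-A;print("now r",np.hypot(*d).round(4),"ang",np.degrees(np.arctan2(d[1],d[0])).round(2),"toolang",round(a0,2),"z",p[2].round(4))
    b0=np.degrees(np.arctan2(d[1],d[0])); a0=a0-360*round((a0-b0)/360)
    w=[]
    for i in range(1,n+1):
        b=b0+(tgt-b0)*i/n;a=a0+(tgt-a0)*i/n
        w.append((A[0]+rad*np.cos(np.radians(b)),A[1]+rad*np.sin(np.radians(b)),z,a-180,1))
    rows(w)
def st():
    s=monitor.read_state();p=np.array(s["tcp_pos"]);d=p[:2]-A;a=np.arctan2(d[1],d[0]);F=np.array(s["force"])
    rad=np.hypot(*d);tan=np.array([-np.sin(a),np.cos(a)]);rr=np.array([np.cos(a),np.sin(a)])
    print("t",round(s["time_s"],2),"r",rad.round(4),"ang",np.degrees(a).round(2),"toolang",round(yawof(s["tcp_rot"])+180,2),"z",p[2].round(4),"Ftan",(F[:2]@tan).round(2),"Frad",(F[:2]@rr).round(2),"Fz",F[2].round(2),"w",round(s["gripper_width"],4),"tq",np.round(s["wrist_torque"],3))
if __name__=="__main__":
    arc(float(sys.argv[1]),int(sys.argv[2]))
E
python3 -c "
from arc import *
st();arc(75,3,z=.067);"
```

```text
t 9.65 r 0.1502 ang 57.14 toolang 57.41 z 0.0692 Ftan 0.31 Frad -0.25 Fz -0.22 w 0.0242 tq [ 0.011 -0.009 -0.002]
now r 0.1502 ang 57.14 toolang 57.41 z 0.0692
CALL 0.0009,0.0156,0.0022,-0.0017,0.0012,-0.1023, 0.0008,0.0156,0,0,0,-0.1023, 0.0008,0.0156,0,0,0,-0.1023
```

>>> servo_tool(targets=[0.0005, 0.012, 0.001, 0, 0, -0.08, 0.0005, 0.012, 0, 0, 0, -0.08, 0.0005, 0.012, 0, 0, 0, -0.08, 0.0005, 0.012, 0, 0, 0, -0.08, 0.0005, 0.012, 0, 0, 0, -0.08, 0.0005, 0.012, 0, 0, 0, -0.08, 0.0005, 0.012, 0, 0, 0, -0.08, 0.0005, 0.012, 0, 0, 0, -0.08])

```text
time_s: 10.45
tcp_pos: [0.5743, 0.016, 0.0677]
tcp_rot: [0.733, -0.68, 0.001, -0.001]
force: [0.8, -0.2, -0.2]
gripper_width: 0.0242
```

```bash
python3 - <<'E'
from arc import *
st();arc(112,4,z=.067)
from h import *
w=cap("wrist");crop(w,"w12",200,380,50,290,3)
E
```

```text
t 10.45 r 0.1499 ang 94.09 toolang 94.29 z 0.0677 Ftan -0.78 Frad -0.28 Fz -0.22 w 0.0242 tq [-0.064 -0.138 -0.035]
now r 0.1499 ang 94.09 toolang 94.29 z 0.0677
CALL 0.0003,0.0117,0.0006,-0.0019,0.0002,-0.0773, 0.0004,0.0117,0,0,0,-0.0773, 0.0004,0.0117,0,0,0,-0.0773, 0.0004,0.0117,0,0,0,-0.0773
```

View pics/w12.png

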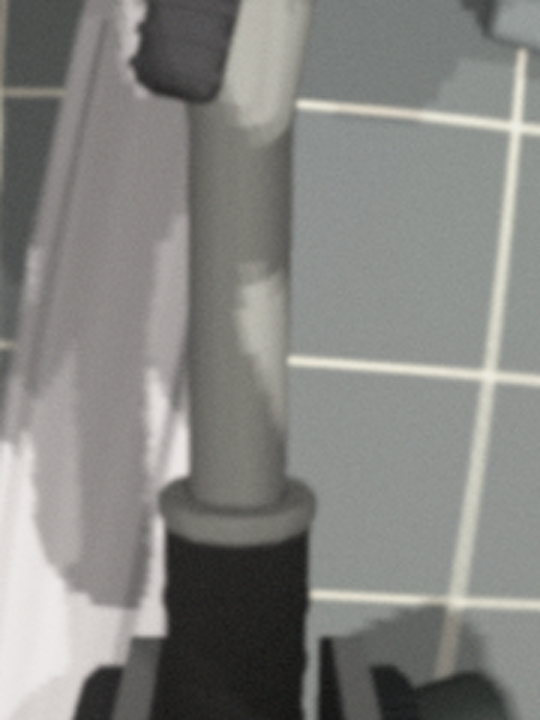

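Free-wheeling at about 0.8 N, with the tab still on the right (image left). On to about 30°.

>>> servo_tool(targets=[0.0004, 0.0117, 0, 0, 0, -0.0773, 0.0004, 0.0117, 0, 0, 0, -0.0773, 0.0004, 0.0117, 0, 0, 0, -0.0773, 0.0004, 0.0117, 0, 0, 0, -0.0773, 0, 0, 0, 0, 0, 0, 0, 0, 0, 0, 0, 0])

```text
time_s: 11.1
tcp_pos: [0.5294, 0.0057, 0.0674]
tcp_rot: [0.827, -0.562, 0.001, -0.001]
force: [0.3, 0.5, 0.1]
gripper_width: 0.0241
```

```bash
python3 - <<'E'
from arc import *
st()
from h import *
w=cap("wrist");s=cap("scene");t=cap("top");crop(w,"w13",200,380,0,240,3);crop(s,"s13",170,330,190,310,5);crop(t,"t13",260,400,140,270,5)
E
```

```text
t 11.1 r 0.1499 ang 111.79 toolang 111.67 z 0.0674 Ftan -0.42 Frad 0.32 Fz 0.13 w 0.0241 tq [-0.018  0.054 -0.013]
```

View pics/w13.png

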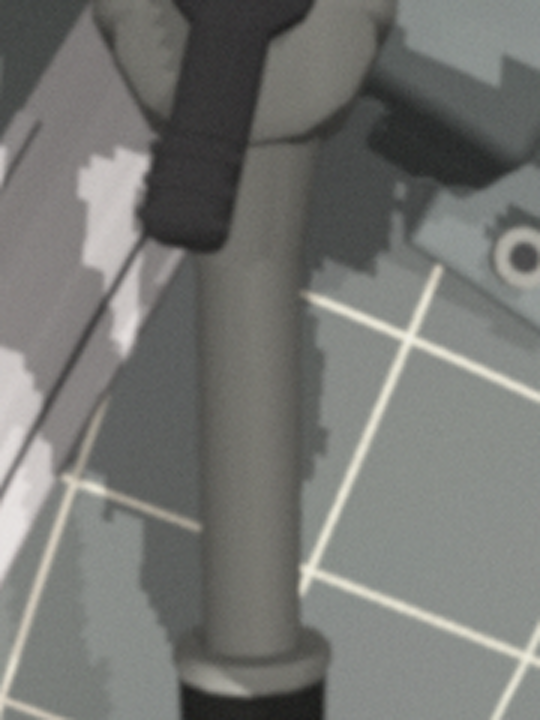

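View pics/t13.png

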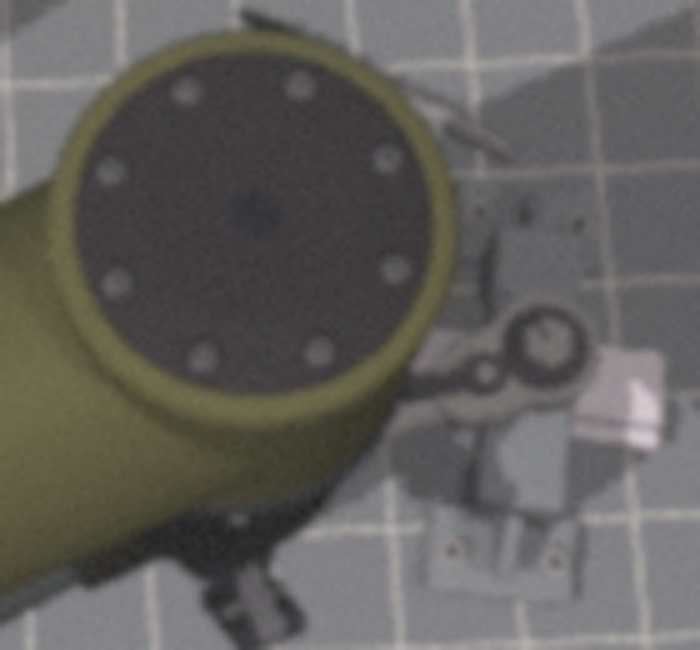

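View pics/s13.png

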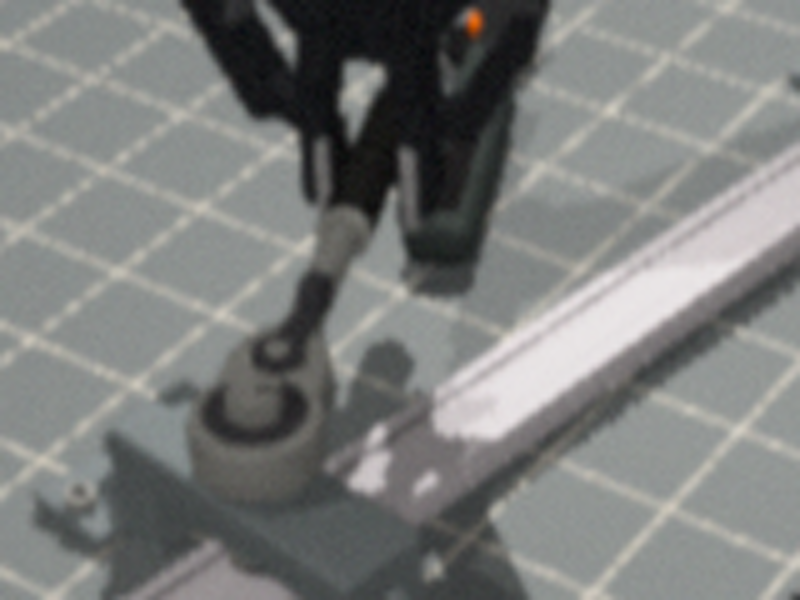

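Handle is at about +30° off the bar. The screw mark in the top view still points up-left as at the start, and the lever is on the right. Now I pull clockwise.

>>> servo_tool(targets=[0.0004, -0.0105, 0, 0, 0, 0.07, 0.0004, -0.0105, 0, 0, 0, 0.07, 0.0004, -0.0105, 0, 0, 0, 0.07, 0.0004, -0.0105, 0, 0, 0, 0.07, 0.0004, -0.0105, 0, 0, 0, 0.07, 0.0004, -0.0105, 0, 0, 0, 0.07])

```text
time_s: 11.85
tcp_pos: [0.5911, 0.0162, 0.0663]
tcp_rot: [-0.692, 0.722, 0.0, -0.0]
force: [-1.1, 0.0, 0.4]
gripper_width: 0.0242
```

```bash
python3 - <<'E'
from arc import *
st();arc(64,5,z=.067)
E
```

```text
t 11.85 r 0.1498 ang 87.68 toolang 87.53 z 0.0663 Ftan 1.1 Frad -0.01 Fz 0.4 w 0.0242 tq [0.059 0.18  0.04 ]
now r 0.1498 ang 87.68 toolang 87.53 z 0.0663
CALL 0.0003,-0.0124,-0.0007,0.0007,-0.0003,0.0821, 0.0005,-0.0124,0,0,0,0.0821, 0.0005,-0.0124,0,0,0,0.0821, 0.0005,-0.0124,0,0,0,0.0821, 0.0005,-0.0124,0,0,0,0.0821
```

>>> servo_tool(targets=[0.0004, -0.0105, 0, 0, 0, 0.07, 0.0004, -0.0105, 0, 0, 0, 0.07, 0.0004, -0.0105, 0, 0, 0, 0.07, 0.0004, -0.0105, 0, 0, 0, 0.07])

```text
time_s: 12.25
tcp_pos: [0.6323, 0.0086, 0.0661]
tcp_rot: [-0.584, 0.812, 0.0, -0.0]
force: [-0.2, -0.0, -0.1]
gripper_width: 0.024
```

```bash
python3 - <<'E'
from arc import *
st()
from h import *
E
```

```text
t 12.25 r 0.1498 ang 71.61 toolang 71.49 z 0.0661 Ftan 0.2 Frad -0.11 Fz -0.06 w 0.024 tq [0.129 0.072 0.099]
```

>>> servo_tool(targets=[0.0004, -0.0105, 0, 0, 0, 0.07, 0.0004, -0.0105, 0, 0, 0, 0.07, 0.0004, -0.0105, 0, 0, 0, 0.07])

```text
time_s: 12.55
tcp_pos: [0.6609, -0.0046, 0.066]
tcp_rot: [-0.496, 0.868, 0.0, -0.0]
force: [0.2, 1.0, 0.6]
gripper_width: 0.024
```

```bash
python3 - <<'E'
from arc import *
st()
from h import *
w=cap("wrist");cv2.imwrite("pics/w14.png",w["pixels"]);s=cap("scene");t=cap("top");crop(s,"s14",170,330,190,310,5);crop(t,"t14",330,400,170,240,9)
st()
E
```

```text
t 12.55 r 0.1496 ang 59.51 toolang 59.45 z 0.066 Ftan 0.3 Frad 0.93 Fz 0.57 w 0.024 tq [0.172 0.135 0.05 ]
t 12.7 r 0.1492 ang 59.59 toolang 59.68 z 0.0659 Ftan 0.1 Frad -0.49 Fz -0.17 w 0.0239 tq [ 0.051  0.032 -0.019]
```

View pics/s14.png

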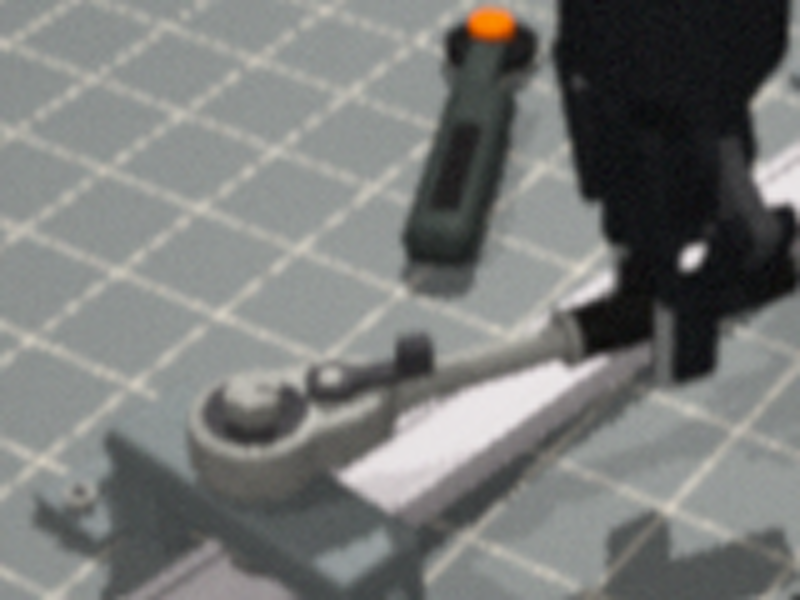

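View pics/t14.png

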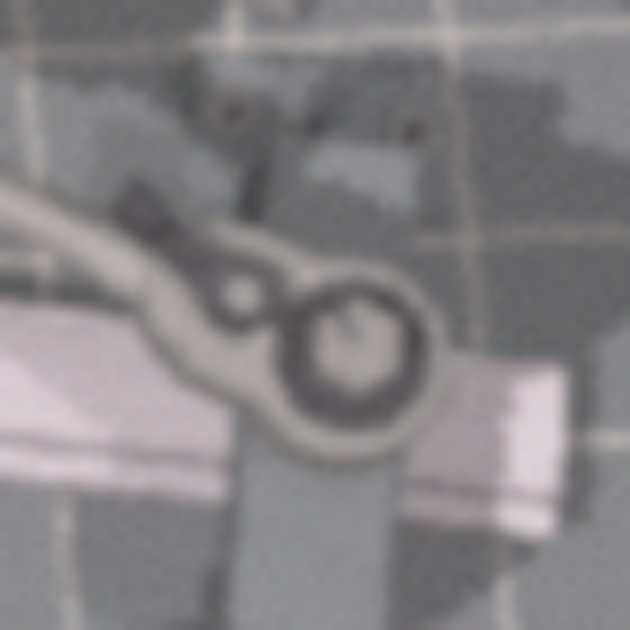

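View pics/w14.png

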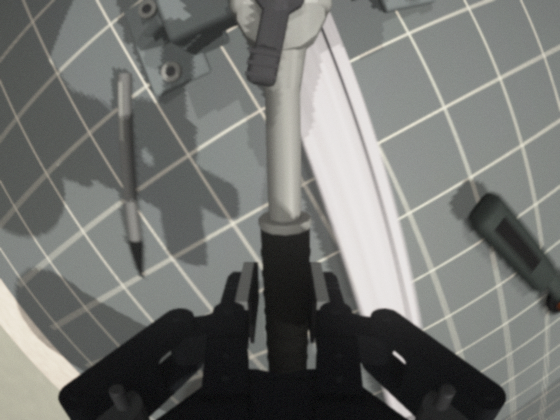

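```bash
python3 - <<'E'
from h import *
import pickle
s0,t0=pickle.load(open("c0.pkl","rb"))
t=cap("top");s=cap("scene")
f=lambda im,x,y,w:cv2.resize(im[y:y+w,x:x+w],(380,380),interpolation=cv2.INTER_CUBIC)
a=np.hstack([f(t0["pixels"],357,195,26),f(t["pixels"],357,195,26)])
cv2.imwrite("pics/cmp1.png",a)
cv2.imwrite("pics/cmp1s.png",np.hstack([f(s0["pixels"],205,255,34),f(s["pixels"],205,255,34)]))
E
```

```text
(no output)
```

View pics/cmp1.png

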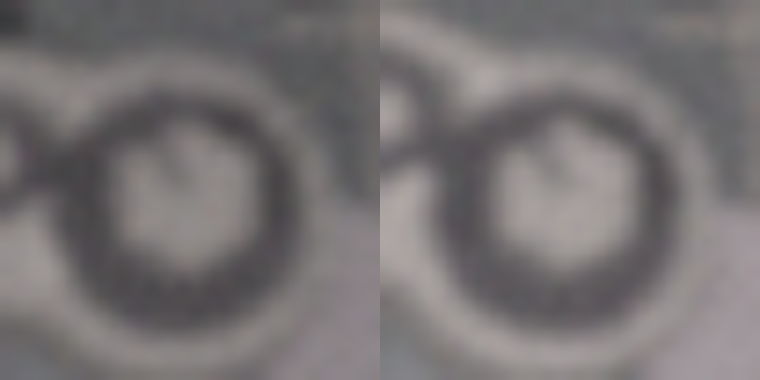

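View pics/cmp1s.png

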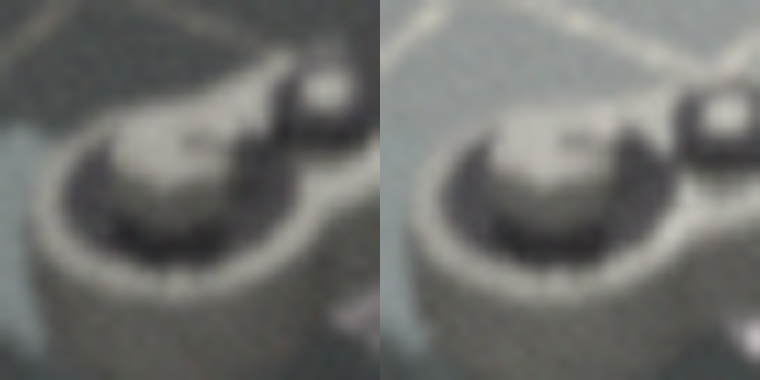

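The screw mark hasn't turned: the slot is in the same place in both views, and the pull was only about 0.3–1 N. So the ratchet isn't driving, and the lever may not be fully over. I'll lift and look closely.

>>> servo_tool(targets=[0, 0, -0.04, 0, 0, 0, 0, 0, -0.04, 0, 0, 0, 0.02, 0, -0.02, 0, 0, 0, 0.04, 0, 0, 0, 0, 0, 0.02, 0, 0, 0, 0, 0, 0, 0, 0, 0, 0, 0])

```text
time_s: 13.4
tcp_pos: [0.6187, -0.0754, 0.1671]
tcp_rot: [-0.497, 0.868, -0.0, 0.0]
force: [0.7, 0.2, 0.1]
gripper_width: 0.0238
```

```bash
python3 - <<'E'
from arc import *
st()
from h import *
import pickle
w=cap("wrist");crop(w,"w15",180,340,80,260,4);pickle.dump(w,open("c15.pkl","wb"))
E
```

```text
t 13.4 r 0.0672 ang 59.88 toolang 59.59 z 0.1671 Ftan -0.48 Frad 0.56 Fz 0.1 w 0.0238 tq [ 0.019 -0.049  0.049]
```

View pics/w15.png

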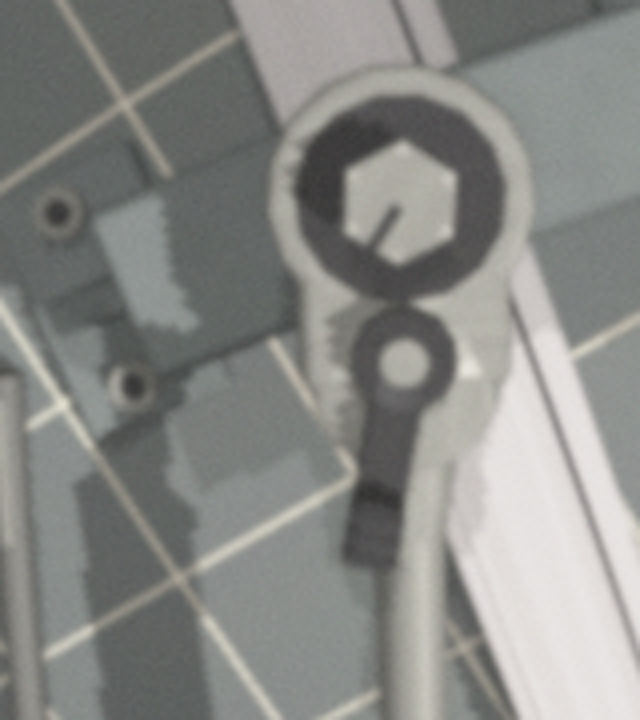

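```bash
python3 - <<'E'
from ang import *
import pickle
w=pickle.load(open("c15.pkl","rb"));g=lambda x,y:(180+x/4,80+y/4)
an(w,g(400,203),g(404,362),g(374,533),g(373,248))
for u in (g(425,470),g(413,700)):
  d=plane(w,u,.068)-[.585,-.1335,.067];print(np.degrees(np.arctan2(d[1],d[0])),np.hypot(*d[:2]))
w,t=pickle.load(open("c5.pkl","rb"));g=lambda x,y:(180+x/5,140+y/5)
# lever shank edges dirs at z .08
E
```

```text
hex [ 0.5845 -0.1335  0.086 ] handle (0.0266, 60.9) mark (0.0083, 28.8) tab [ 0.6151 -0.0899  0.0905] lever (0.0269, 49.1)
65.12973422843272 0.0490213289830569
61.20418061917155 0.09454291270784604
```

The lever measures about −12° from the handle, against about +20° at the start, so it may not be fully home. I'll pinch it again and carry it on to the stop.

```bash
python3 -c "
from mv import *
rows([(0.6177,-0.0881,0.15,-131,2),(0.6177,-.0881,.1015,-131,3),(0.6177,-.0881,.1015,-131,2)])"
```

```text
CALL 0.0063,-0.0028,0.0083,0,0.0001,0.0927, 0.006,-0.0034,0.0083,0,0.0001,0.0927, 0,0,0.0162,0,0,0, 0,0,0.0162,0,0,0, 0,0,0.0162,0,0,0, 0,0,0,0,0,0, 0,0,0,0,0,0
```

>>> servo_tool(targets=[0.0063, -0.0028, 0.0083, 0, 0, 0.0927, 0.006, -0.0034, 0.0083, 0, 0, 0.0927, 0, 0, 0.0162, 0, 0, 0, 0, 0, 0.0162, 0, 0, 0, 0, 0, 0.0162, 0, 0, 0, 0, 0, 0, 0, 0, 0, 0, 0, 0, 0, 0, 0], hand=0.28)

```text
time_s: 14.15
tcp_pos: [0.6183, -0.0873, 0.1009]
tcp_rot: [-0.416, 0.91, -0.0, -0.001]
force: [-0.2, -0.3, 0.5]
gripper_width: 0.0239
```

```bash
python3 - <<'E'
from arc import *
st()
from h import *
w=cap("wrist");crop(w,"w16",180,380,100,300,3.5)
E
```

```text
t 14.15 r 0.0569 ang 54.24 toolang 49.11 z 0.1009 Ftan -0.01 Frad -0.36 Fz 0.48 w 0.0239 tq [ 0.004 -0.037 -0.013]
```

View pics/w16.png

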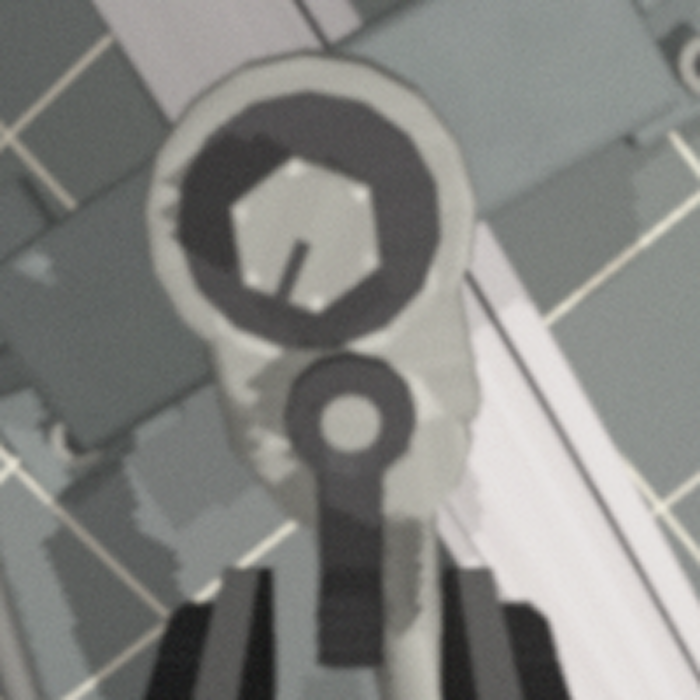

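>>> servo_tool(targets=[0, 0, 0, 0, 0, 0, 0, 0, 0, 0, 0, 0, 0, 0, 0, 0, 0, 0, 0, -0.0011, 0, 0, 0, 0.04, 0, -0.0011, 0, 0, 0, 0.04, 0, -0.0011, 0, 0, 0, 0.04, 0, -0.0011, 0, 0, 0, 0.04, 0, 0, 0, 0, 0, 0, 0, 0, 0, 0, 0, 0], hand=0)

```text
time_s: 15.1
tcp_pos: [0.6226, -0.0906, 0.1027]
tcp_rot: [-0.342, 0.94, -0.001, 0.001]
force: [3.1, -1.1, 4.0]
gripper_width: 0.0061
```

```bash
python3 - <<'E'
from arc import *
st()
from h import *
w=cap("wrist");crop(w,"w17",180,380,100,300,3.5)
E
```

```text
t 15.1 r 0.057 ang 48.78 toolang 39.96 z 0.1027 Ftan -3.01 Frad 1.23 Fz 4.02 w 0.0061 tq [-0.318 -1.366  0.186]
```

View pics/w17.png

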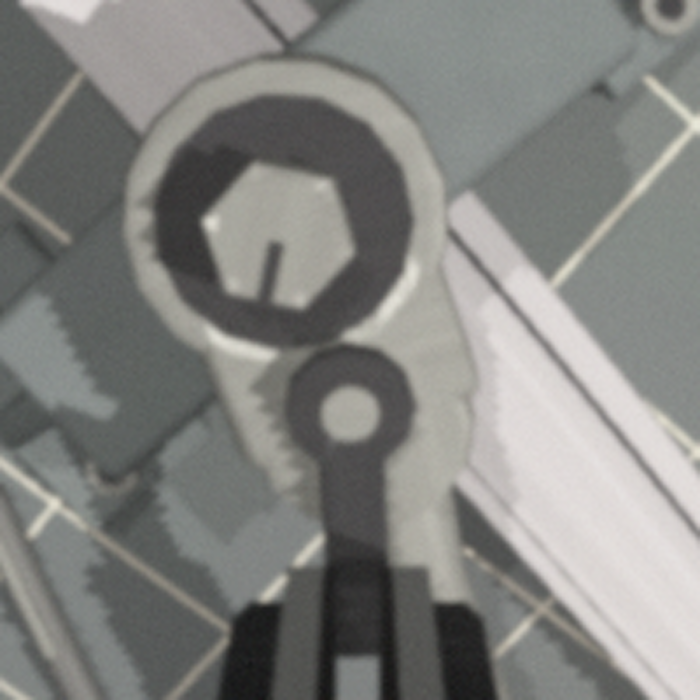

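The lever now stands about 20° off the handle axis, measured the same way as the −12.6° before, so it's against its stop. Releasing.

>>> servo_tool(targets=[0, 0, 0, 0, 0, 0, 0, 0, 0, 0, 0, 0, 0, 0, 0, 0, 0, 0, 0, 0, 0, 0, 0, 0], hand=0.28)

```text
time_s: 15.55
tcp_pos: [0.621, -0.0905, 0.1007]
tcp_rot: [-0.341, 0.94, 0.0, -0.001]
force: [-0.2, -1.2, 0.3]
gripper_width: 0.024
```

```bash
python3 - <<'E'
from arc import *
st()
from h import *
w=cap("wrist");crop(w,"w18",180,380,100,300,3.5)
import pickle;pickle.dump(w,open("c18.pkl","wb"))
E
```

```text
t 15.55 r 0.0561 ang 50.1 toolang 39.88 z 0.1007 Ftan -0.66 Frad -1.03 Fz 0.27 w 0.024 tq [ 0.015 -0.005 -0.012]
```

View pics/w18.png

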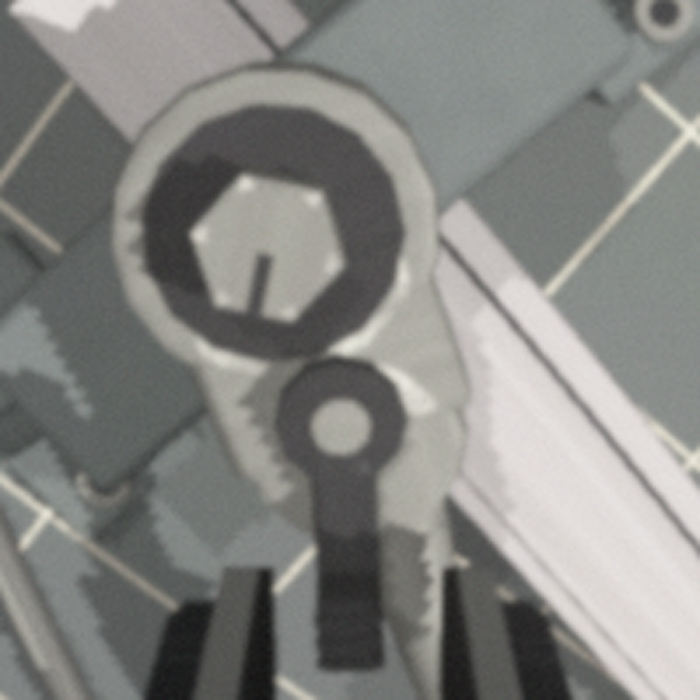

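```bash
python3 - <<'E'
from ang import *
import pickle
w=pickle.load(open("c18.pkl","rb"));g=lambda x,y:(180+x/3.5,100+y/3.5)
an(w,g(268,250),g(341,427),g(350,640),g(256,315))
d=plane(w,g(430,680),.067)-[.585,-.1335,.067];print(np.degrees(np.arctan2(d[1],d[0])),np.hypot(*d[:2]))
from mv import *
import numpy as np
h=58.5
x=.585+.15*np.cos(np.radians(h));y=-.1335+.15*np.sin(np.radians(h))
rows([(0.621,-.0905,.165,-140,2),(x,y,0.16,h-180,3),(x,y,0.067,h-180,5)])
E
```

```text
hex [ 0.5848 -0.1337  0.086 ] handle (0.0269, 59.3) mark (0.0085, 28.5) tab [ 0.619  -0.092   0.0905] lever (0.0277, 42.3)
57.0349484949164 0.07837531402489034
CALL 0.0001,0.0001,-0.0321,0.0004,-0.0005,-0.0011, 0.0001,0.0001,-0.0321,0.0004,-0.0005,-0.0011, -0.029,0.0126,0.0017,0,0,-0.1076, -0.0302,0.0094,0.0017,0,0,-0.1076, -0.031,0.0061,0.0017,0,0,-0.1076, 0,0,0.0186,0,0,0, 0,0,0.0186,0,0,0, 0,0,0.0186,0,0,0, 0,0,0.0186,0,0,0, 0,0,0.0186,0,0,0
```

The lever is at −17.0°, and the mark is still at 28.5°. Back to the grip to redo the free-wheel swing.

>>> servo_tool(targets=[0, 0, -0.0321, 0, 0, 0, 0, 0, -0.0321, 0, 0, 0, -0.029, 0.0126, 0.0017, 0, 0, -0.1076, -0.0302, 0.0094, 0.0017, 0, 0, -0.1076, -0.031, 0.0061, 0.0017, 0, 0, -0.1076, 0, 0, 0, 0, 0, 0, 0, 0, 0.0186, 0, 0, 0, 0, 0, 0.0186, 0, 0, 0, 0, 0, 0.0186, 0, 0, 0, 0, 0, 0.0186, 0, 0, 0, 0, 0, 0.0186, 0, 0, 0, 0, 0, 0, 0, 0, 0], hand=0.42)

```text
time_s: 16.8
tcp_pos: [0.662, -0.0062, 0.0639]
tcp_rot: [-0.487, 0.873, 0.001, -0.003]
force: [-0.1, -1.0, -0.6]
gripper_width: 0.0358
```

>>> servo_tool(targets=[0, 0, 0, 0, 0, 0, 0, 0, 0, 0, 0, 0], hand=0.28)

```text
time_s: 17.0
tcp_pos: [0.6646, -0.0058, 0.069]
tcp_rot: [-0.488, 0.873, -0.0, 0.001]
force: [0.1, 1.0, -0.1]
gripper_width: 0.024
```

```bash
python3 - <<'E'
from arc import *
st();arc(112.5,12,z=.067)
E
```

```text
t 17.0 r 0.1505 ang 58.04 toolang 58.37 z 0.069 Ftan 0.45 Frad 0.93 Fz -0.1 w 0.024 tq [0.013 0.197 0.033]
now r 0.1505 ang 58.04 toolang 58.37 z 0.069
CALL 0.0009,0.0119,0.002,-0.0015,0.0007,-0.0787, 0.0004,0.0119,0,0,0,-0.0787, 0.0004,0.0119,0,0,0,-0.0787, 0.0004,0.0119,0,0,0,-0.0787, 0.0004,0.0119,0,0,0,-0.0787, 0.0004,0.0119,0,0,0,-0.0787, 0.0004,0.0119,0,0,0,-0.0787, 0.0004,0.0119,0,0,0,-0.0787, 0.0004,0.0119,0,0,0,-0.0787, 0.0005,0.0119,0,0,0,-0.0787, 0.0005,0.0119,0,0,0,-0.0787, 0.0005,0.0119,0,0,0,-0.0787
```

>>> servo_tool(targets=[0.0005, 0.0119, 0.0015, 0, 0, -0.0787, 0.0004, 0.0119, 0, 0, 0, -0.0787, 0.0004, 0.0119, 0, 0, 0, -0.0787, 0.0004, 0.0119, 0, 0, 0, -0.0787, 0.0004, 0.0119, 0, 0, 0, -0.0787, 0.0004, 0.0119, 0, 0, 0, -0.0787])

```text
time_s: 17.6
tcp_pos: [0.5973, 0.0167, 0.0677]
tcp_rot: [-0.68, 0.734, -0.001, 0.001]
force: [0.3, -0.2, 0.5]
gripper_width: 0.0239
```

>>> servo_tool(targets=[0.0004, 0.0119, 0, 0, 0, -0.0787, 0.0004, 0.0119, 0, 0, 0, -0.0787, 0.0004, 0.0119, 0, 0, 0, -0.0787, 0.0004, 0.0119, 0, 0, 0, -0.0787, 0.0004, 0.0119, 0, 0, 0, -0.0787, 0.0004, 0.0119, 0, 0, 0, -0.0787, 0, 0, 0, 0, 0, 0, 0, 0, 0, 0, 0, 0])

```text
time_s: 18.4
tcp_pos: [0.5276, 0.0061, 0.0673]
tcp_rot: [0.831, -0.556, 0.001, -0.001]
force: [0.1, 1.1, 1.2]
gripper_width: 0.0238
```

```bash
cat > mark.py <<'E'
from h import *
import sys,pickle
n=sys.argv[1]
s0,t0=pickle.load(open("c0.pkl","rb"))
t=cap("top");s=cap("scene");pickle.dump((s,t),open(f"m{n}.pkl","wb"))
f=lambda im,x,y,w:cv2.resize(im[y:y+w,x:x+w],(380,300),interpolation=cv2.INTER_CUBIC)
cv2.imwrite(f"pics/mk{n}.png",np.vstack([np.hstack([f(t0["pixels"],357,195,26),f(t["pixels"],357,195,26)]),np.hstack([f(s0["pixels"],205,252,34),f(s["pixels"],205,252,34)])]))
E
python3 mark.py 1; python3 -c "
from arc import *
st()"
```

```text
t 18.5 r 0.151 ang 112.38 toolang 112.41 z 0.0667 Ftan 0.01 Frad -0.56 Fz -0.62 w 0.0238 tq [-0.014  0.02  -0.035]
```

View pics/mk1.png

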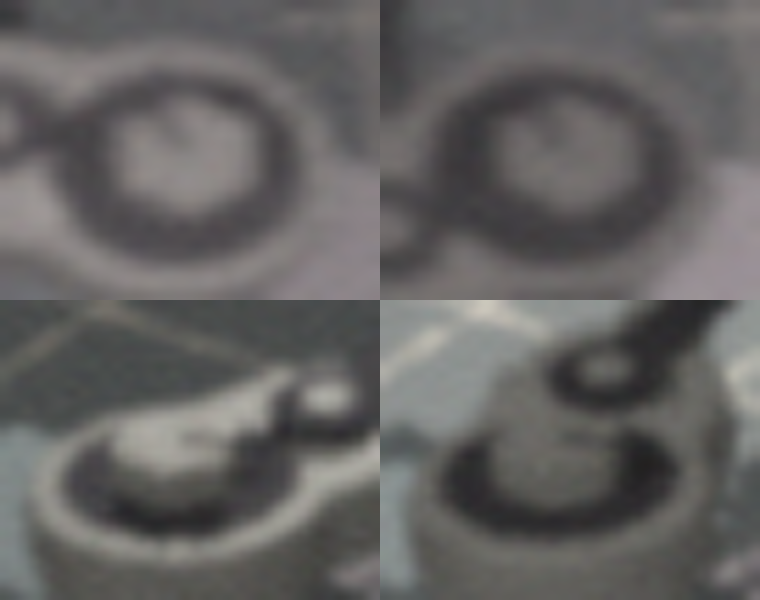

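The mark hasn't moved and the swing was free. Now I pull clockwise.

>>> servo_tool(targets=[0.0004, -0.0105, 0, 0, 0, 0.07, 0.0004, -0.0105, 0, 0, 0, 0.07, 0.0004, -0.0105, 0, 0, 0, 0.07, 0.0004, -0.0105, 0, 0, 0, 0.07, 0.0004, -0.0105, 0, 0, 0, 0.07, 0.0004, -0.0105, 0, 0, 0, 0.07, 0.0004, -0.0105, 0, 0, 0, 0.07])

```text
time_s: 19.2
tcp_pos: [0.5994, 0.0168, 0.0656]
tcp_rot: [-0.67, 0.742, 0.0, -0.0]
force: [-3.5, 0.6, 0.5]
gripper_width: 0.0244
```

```bash
python3 -c "
from arc import *
st()"
```

```text
t 19.2 r 0.151 ang 84.54 toolang 84.19 z 0.0656 Ftan 3.49 Frad 0.25 Fz 0.55 w 0.0244 tq [0.342 0.674 0.054]
```

>>> servo_tool(targets=[0.0002, -0.0053, 0, 0, 0, 0.035, 0.0002, -0.0053, 0, 0, 0, 0.035, 0.0002, -0.0053, 0, 0, 0, 0.035])

```text
time_s: 19.5
tcp_pos: [0.6148, 0.0142, 0.0654]
tcp_rot: [-0.631, 0.776, 0.001, -0.0]
force: [-2.5, 1.9, 0.4]
gripper_width: 0.024
```

```bash
python3 -c "
from arc import *
st()"; python3 mark.py 2;  python3 -c "
from arc import *
st()"
```

```text
t 19.5 r 0.1507 ang 78.59 toolang 78.25 z 0.0654 Ftan 2.78 Frad 1.38 Fz 0.38 w 0.024 tq [0.659 0.575 0.014]
t 19.6 r 0.1505 ang 78.49 toolang 78.32 z 0.0654 Ftan 1.29 Frad 1.39 Fz -0.89 w 0.0236 tq [ 0.229  0.255 -0.008]
```

View pics/mk2.png

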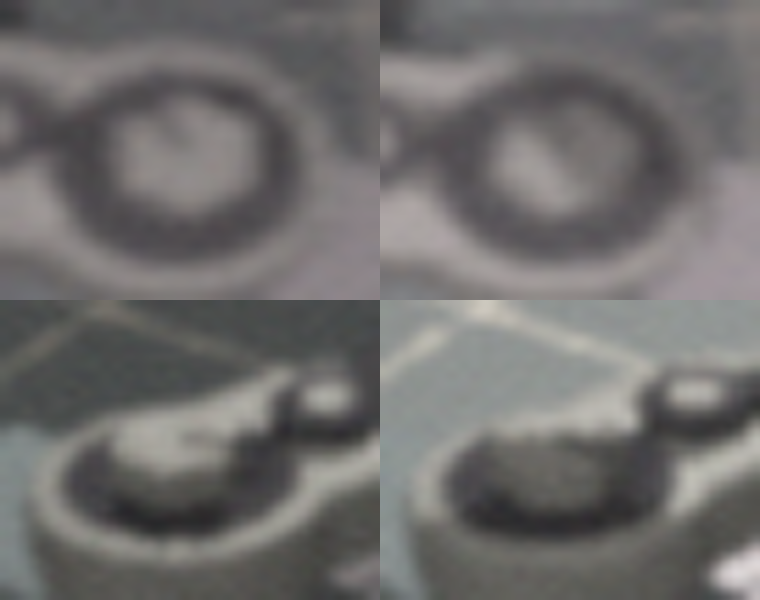

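The screw is turning now (mark moved from up-left to straight up) at about 2.8 N. Continuing.

>>> servo_tool(targets=[0.0002, -0.0053, 0, 0, 0, 0.035, 0.0002, -0.0053, 0, 0, 0, 0.035, 0.0002, -0.0053, 0, 0, 0, 0.035])

```text
time_s: 19.9
tcp_pos: [0.6301, 0.0094, 0.0657]
tcp_rot: [-0.589, 0.808, 0.0, -0.0]
force: [-2.0, 2.1, -0.5]
gripper_width: 0.0237
```

```bash
python3 -c "
from arc import *
st()"
```

```text
t 19.9 r 0.1499 ang 72.47 toolang 72.21 z 0.0657 Ftan 2.54 Frad 1.4 Fz -0.48 w 0.0237 tq [0.547 0.542 0.006]
```

>>> servo_tool(targets=[0.0002, -0.0053, 0, 0, 0, 0.035, 0.0002, -0.0053, 0, 0, 0, 0.035, 0.0002, -0.0053, 0, 0, 0, 0.035])

```text
time_s: 20.2
tcp_pos: [0.6451, 0.0033, 0.0659]
tcp_rot: [-0.546, 0.838, 0.0, -0.0]
force: [-0.7, 2.1, -1.6]
gripper_width: 0.0238
```

```bash
python3 -c "
from arc import *
st()"
```

```text
t 20.2 r 0.1494 ang 66.28 toolang 66.19 z 0.0659 Ftan 1.5 Frad 1.58 Fz -1.56 w 0.0238 tq [ 0.606  0.456 -0.018]
```

>>> servo_tool(targets=[0.0001, -0.0053, 0.0003, 0, 0, 0.035, 0.0001, -0.0053, 0.0003, 0, 0, 0.035, 0.0001, -0.0053, 0.0003, 0, 0, 0.035])

```text
time_s: 20.5
tcp_pos: [0.6596, -0.0039, 0.0656]
tcp_rot: [-0.501, 0.865, -0.0, 0.0]
force: [-1.7, 1.9, 1.0]
gripper_width: 0.0239
```

```bash
python3 -c "
from arc import *
st()"
```

```text
t 20.5 r 0.1496 ang 60.07 toolang 60.18 z 0.0656 Ftan 2.45 Frad 0.77 Fz 0.97 w 0.0239 tq [0.648 0.477 0.072]
```

>>> servo_tool(targets=[0.0001, -0.0053, 0.0003, 0, 0, 0.035, 0.0001, -0.0053, 0.0003, 0, 0, 0.035, 0.0001, -0.0053, 0.0003, 0, 0, 0.035])

```text
time_s: 20.8
tcp_pos: [0.6727, -0.0126, 0.0645]
tcp_rot: [-0.455, 0.89, -0.0, 0.0]
force: [-1.6, 0.7, 2.3]
gripper_width: 0.0238
```

```bash
python3 -c "
from arc import *
st()"
```

```text
t 20.8 r 0.1493 ang 54.03 toolang 54.16 z 0.0645 Ftan 1.71 Frad -0.35 Fz 2.31 w 0.0238 tq [ 0.391  0.531 -0.028]
```

>>> servo_tool(targets=[0, -0.0053, 0, 0, 0, 0.035, 0, -0.0053, 0, 0, 0, 0.035, 0, -0.0053, 0, 0, 0, 0.035])

```text
time_s: 21.1
tcp_pos: [0.685, -0.0224, 0.0641]
tcp_rot: [-0.408, 0.913, -0.0, -0.0]
force: [-3.0, 0.2, 1.0]
gripper_width: 0.0243
```

```bash
python3 -c "
from arc import *
st()"
```

```text
t 21.1 r 0.1495 ang 47.99 toolang 48.14 z 0.0641 Ftan 2.4 Frad -1.83 Fz 1.03 w 0.0243 tq [0.166 0.706 0.009]
```

>>> servo_tool(targets=[0, -0.0053, 0, 0, 0, 0.035, 0, -0.0053, 0, 0, 0, 0.035, 0, -0.0053, 0, 0, 0, 0.035])

```text
time_s: 21.4
tcp_pos: [0.6964, -0.0334, 0.0639]
tcp_rot: [-0.359, 0.933, 0.0, -0.0]
force: [-2.8, 0.4, 0.2]
gripper_width: 0.024
```

```bash
python3 -c "
from arc import *
st();arc(78,9,z=.066)"; python3 mark.py 3
```

```text
t 21.4 r 0.1498 ang 41.95 toolang 42.12 z 0.0639 Ftan 2.17 Frad -1.83 Fz 0.24 w 0.024 tq [0.177 0.703 0.002]
now r 0.1498 ang 41.95 toolang 42.12 z 0.0639
CALL 0.0001,0.0105,-0.0021,0.0004,-0.0007,-0.0696, 0.0003,0.0105,0,0,0,-0.0696, 0.0003,0.0105,0,0,0,-0.0696, 0.0003,0.0105,0,0,0,-0.0696, 0.0003,0.0105,0,0,0,-0.0696, 0.0004,0.0105,0,0,0,-0.0696, 0.0004,0.0105,0,0,0,-0.0696, 0.0004,0.0105,0,0,0,-0.0696, 0.0004,0.0105,0,0,0,-0.0696
```

View pics/mk3.png

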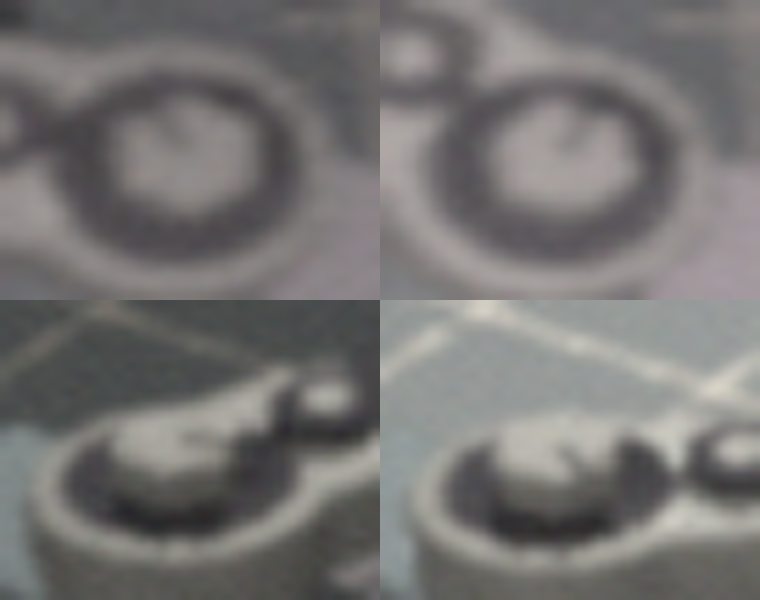

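Screw has turned about 57° and is still free. Swinging back for a second stroke.

>>> servo_tool(targets=[0.0003, 0.0095, 0, 0, 0, -0.063, 0.0013, 0.0196, 0, 0, 0, -0.131, 0.0013, 0.0196, 0, 0, 0, -0.131, 0.0013, 0.0196, 0, 0, 0, -0.131, 0.0013, 0.0196, 0, 0, 0, -0.131, 0.0013, 0.0196, 0, 0, 0, -0.131, 0.0013, 0.0196, 0, 0, 0, -0.131, 0.0013, 0.0196, 0, 0, 0, -0.131, 0.0013, 0.0196, 0, 0, 0, -0.131, 0.0013, 0.0196, 0, 0, 0, -0.131, 0.0013, 0.0196, 0, 0, 0, -0.131, 0.0003, 0.0095, 0, 0, 0, -0.063])

```text
time_s: 22.7
tcp_pos: [0.4996, -0.0107, 0.0647]
tcp_rot: [0.886, -0.463, 0.001, -0.001]
force: [0.5, 0.3, 0.6]
gripper_width: 0.0241
```

```bash
python3 -c "
from arc import *
st();arc(115,5,z=.0645)"
```

```text
t 22.7 r 0.1496 ang 124.8 toolang 124.85 z 0.0647 Ftan -0.56 Frad 0.0 Fz 0.57 w 0.0241 tq [ 0.101 -0.068  0.   ]
now r 0.1496 ang 124.8 toolang 124.85 z 0.0647
CALL -0.0003,-0.0051,0.0002,-0.002,-0.0006,0.0344, 0.0001,-0.0051,0,0,0,0.0344, 0.0001,-0.0051,0,0,0,0.0344, 0.0001,-0.0051,0,0,0,0.0344, 0.0001,-0.0051,0,0,0,0.0344
```

>>> servo_tool(targets=[0.0004, -0.0105, 0, 0, 0, 0.07, 0.0004, -0.0105, 0, 0, 0, 0.07, 0.0004, -0.0105, 0, 0, 0, 0.07, 0.0002, -0.0053, 0, 0, 0, 0.035, 0.0002, -0.0053, 0, 0, 0, 0.035])

```text
time_s: 23.2
tcp_pos: [0.5384, 0.0082, 0.0645]
tcp_rot: [0.811, -0.585, 0.0, -0.0]
force: [-0.7, 0.6, 0.8]
gripper_width: 0.0242
```

```bash
python3 -c "
from arc import *
st()"
```

```text
t 23.2 r 0.1491 ang 108.22 toolang 108.46 z 0.0645 Ftan 0.49 Frad 0.84 Fz 0.78 w 0.0242 tq [ 0.062  0.191 -0.002]
```

>>> servo_tool(targets=[0.0002, -0.0053, 0.0002, 0, 0, 0.035, 0.0002, -0.0053, 0.0002, 0, 0, 0.035, 0.0002, -0.0053, 0.0002, 0, 0, 0.035])

```text
time_s: 23.5
tcp_pos: [0.5535, 0.012, 0.0639]
tcp_rot: [0.78, -0.626, 0.0, -0.0]
force: [-1.8, 0.2, 1.6]
gripper_width: 0.0243
```

```bash
python3 -c "
from arc import *
st()"
```

```text
t 23.5 r 0.1489 ang 102.2 toolang 102.44 z 0.0639 Ftan 1.75 Frad 0.6 Fz 1.65 w 0.0243 tq [-0.001  0.678 -0.035]
```

>>> servo_tool(targets=[0.0002, -0.0053, 0, 0, 0, 0.035, 0.0002, -0.0053, 0, 0, 0, 0.035])

```text
time_s: 23.7
tcp_pos: [0.5638, 0.0138, 0.0638]
tcp_rot: [0.757, -0.653, 0.0, -0.0]
force: [-3.0, 0.9, 1.2]
gripper_width: 0.0239
```

```bash
python3 -c "
from arc import *
st()"
```

```text
t 23.7 r 0.1488 ang 98.18 toolang 98.43 z 0.0638 Ftan 2.83 Frad 1.29 Fz 1.23 w 0.0239 tq [0.28  0.731 0.04 ]
```

>>> servo_tool(targets=[-0.0001, -0.0053, 0, 0, 0, 0.035, -0.0001, -0.0053, 0, 0, 0, 0.035, -0.0001, -0.0053, 0, 0, 0, 0.035])

```text
time_s: 24.0
tcp_pos: [0.5794, 0.0155, 0.0636]
tcp_rot: [0.722, -0.692, 0.0, 0.0]
force: [-2.3, -1.1, 0.3]
gripper_width: 0.0239
```

```bash
python3 -c "
from arc import *
st()"
```

```text
t 24.0 r 0.1491 ang 92.14 toolang 92.41 z 0.0636 Ftan 2.34 Frad -0.98 Fz 0.3 w 0.0239 tq [-0.551  0.655  0.043]
```

>>> servo_tool(targets=[0, -0.0053, 0, 0, 0, 0.035, 0, -0.0053, 0, 0, 0, 0.035, 0, -0.0053, 0, 0, 0, 0.035])

```text
time_s: 24.3
tcp_pos: [0.5952, 0.0154, 0.0634]
tcp_rot: [-0.684, 0.729, -0.0, -0.0]
force: [-2.0, -1.7, 0.1]
gripper_width: 0.0238
```

```bash
python3 -c "
from arc import *
st()"
```

```text
t 24.3 r 0.1493 ang 86.08 toolang 86.39 z 0.0634 Ftan 1.88 Frad -1.79 Fz 0.13 w 0.0238 tq [-0.503  0.671  0.039]
```

>>> servo_tool(targets=[0.0001, -0.0053, 0.0002, 0, 0, 0.035, 0.0001, -0.0053, 0.0002, 0, 0, 0.035, 0.0001, -0.0053, 0.0002, 0, 0, 0.035])

```text
time_s: 24.6
tcp_pos: [0.6112, 0.0137, 0.0631]
tcp_rot: [-0.645, 0.764, -0.0, -0.0]
force: [-2.1, -1.1, 1.3]
gripper_width: 0.0242
```

```bash
python3 -c "
from arc import *
st()"
```

```text
t 24.6 r 0.1495 ang 79.91 toolang 80.38 z 0.0631 Ftan 1.9 Frad -1.47 Fz 1.25 w 0.0242 tq [-0.291  0.684 -0.   ]
```

>>> servo_tool(targets=[0.0002, -0.0053, 0.0001, 0, 0, 0.035, 0.0002, -0.0053, 0.0001, 0, 0, 0.035, 0.0002, -0.0053, 0.0001, 0, 0, 0.035])

```text
time_s: 24.9
tcp_pos: [0.6268, 0.0102, 0.0629]
tcp_rot: [-0.604, 0.797, -0.0, 0.0]
force: [-1.6, -0.2, 1.2]
gripper_width: 0.0238
```

```bash
python3 -c "
from arc import *
st()"
```

```text
t 24.9 r 0.1496 ang 73.78 toolang 74.35 z 0.0629 Ftan 1.51 Frad -0.7 Fz 1.15 w 0.0238 tq [-0.038  0.725  0.028]
```

>>> servo_tool(targets=[0.0001, -0.0053, 0.0001, 0, 0, 0.035, 0.0001, -0.0053, 0.0001, 0, 0, 0.035, 0.0001, -0.0053, 0.0001, 0, 0, 0.035])

```text
time_s: 25.2
tcp_pos: [0.642, 0.0051, 0.0625]
tcp_rot: [-0.561, 0.828, -0.0, 0.0]
force: [-1.6, 1.1, 1.5]
gripper_width: 0.0243
```

```bash
python3 -c "
from arc import *
st()"
```

```text
t 25.2 r 0.1499 ang 67.63 toolang 68.27 z 0.0625 Ftan 1.95 Frad 0.43 Fz 1.55 w 0.0243 tq [0.054 0.642 0.051]
```

>>> servo_tool(targets=[0.0001, -0.0053, 0.0001, 0, 0, 0.035, 0.0001, -0.0053, 0.0001, 0, 0, 0.035, 0.0001, -0.0053, 0.0001, 0, 0, 0.035])

```text
time_s: 25.5
tcp_pos: [0.6565, -0.0016, 0.0621]
tcp_rot: [-0.517, 0.856, -0.0, 0.0]
force: [-2.0, 1.1, 1.5]
gripper_width: 0.024
```

```bash
python3 -c "
from arc import *
st()"
```

```text
t 25.5 r 0.1501 ang 61.54 toolang 62.24 z 0.0621 Ftan 2.3 Frad -0.02 Fz 1.47 w 0.024 tq [0.174 0.631 0.008]
```

>>> servo_tool(targets=[0.0001, -0.0053, 0, 0, 0, 0.035, 0.0001, -0.0053, 0, 0, 0, 0.035, 0.0001, -0.0053, 0, 0, 0, 0.035])

```text
time_s: 25.8
tcp_pos: [0.6701, -0.0097, 0.062]
tcp_rot: [-0.471, 0.882, 0.0, -0.0]
force: [-2.4, 0.0, 0.5]
gripper_width: 0.024
```

```bash
python3 -c "
from arc import *
st()"
```

```text
t 25.8 r 0.1502 ang 55.5 toolang 56.23 z 0.062 Ftan 1.95 Frad -1.34 Fz 0.52 w 0.024 tq [0.19  0.646 0.025]
```

>>> servo_tool(targets=[0.0001, -0.0053, 0, 0, 0, 0.035, 0.0001, -0.0053, 0, 0, 0, 0.035, 0.0001, -0.0053, 0, 0, 0, 0.035])

```text
time_s: 26.1
tcp_pos: [0.6827, -0.0192, 0.0618]
tcp_rot: [-0.424, 0.906, 0.0, -0.0]
force: [-2.5, 1.8, -0.5]
gripper_width: 0.0238
```

```bash
python3 -c "
from arc import *
st()"
```

```text
t 26.1 r 0.1503 ang 49.47 toolang 50.21 z 0.0618 Ftan 3.05 Frad -0.24 Fz -0.51 w 0.0238 tq [0.363 0.579 0.031]
```

>>> servo_tool(targets=[0.0001, -0.0053, 0, 0, 0, 0.035, 0.0001, -0.0053, 0, 0, 0, 0.035, 0.0001, -0.0053, 0, 0, 0, 0.035])

```text
time_s: 26.4
tcp_pos: [0.6943, -0.0301, 0.0617]
tcp_rot: [-0.376, 0.927, 0.0, -0.0]
force: [-1.8, 1.3, -1.6]
gripper_width: 0.0239
```

```bash
python3 -c "
from arc import *
st()"; python3 mark.py 4
```

```text
t 26.4 r 0.1505 ang 43.41 toolang 44.19 z 0.0617 Ftan 2.16 Frad -0.43 Fz -1.57 w 0.0239 tq [0.345 0.523 0.075]
```

View pics/mk4.png

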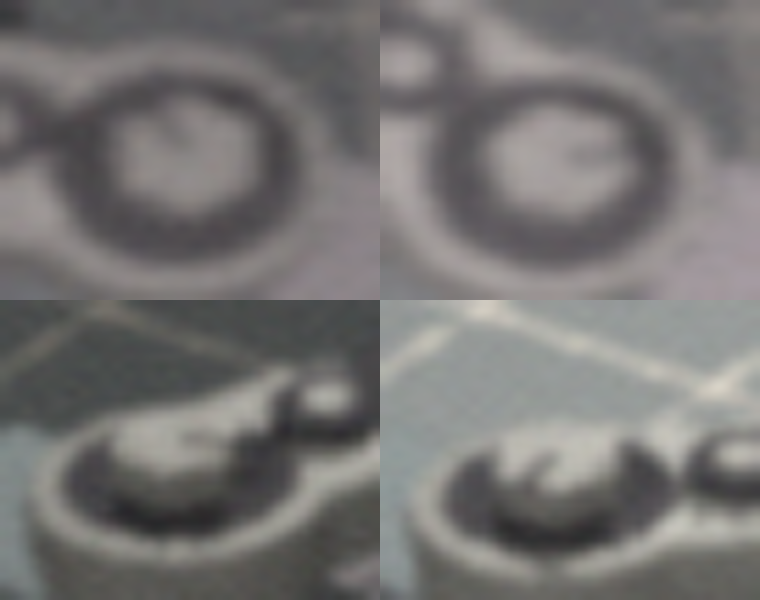

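The mark now points right, so the screw has turned about 118° (≈3.9 mm) and contact should be near. Third stroke.

>>> servo_tool(targets=[0.0003, 0.0095, 0, 0, 0, -0.066, 0.0013, 0.0196, 0, 0, 0, -0.131, 0.0013, 0.0196, 0, 0, 0, -0.131, 0.0013, 0.0196, 0, 0, 0, -0.131, 0.0013, 0.0196, 0, 0, 0, -0.131, 0.0013, 0.0196, 0, 0, 0, -0.131, 0.0013, 0.0196, 0, 0, 0, -0.131, 0.0013, 0.0196, 0, 0, 0, -0.131, 0.0013, 0.0196, 0, 0, 0, -0.131, 0.0003, 0.0095, 0, 0, 0, -0.063])

```text
time_s: 27.5
tcp_pos: [0.5311, 0.0041, 0.0632]
tcp_rot: [0.829, -0.559, 0.001, -0.001]
force: [1.7, -0.3, -0.2]
gripper_width: 0.024
```

>>> servo_tool(targets=[0.0002, -0.007, 0, 0, 0, 0.047, 0.0002, -0.007, 0, 0, 0, 0.047, 0.0002, -0.007, 0, 0, 0, 0.047, 0.0002, -0.007, 0, 0, 0, 0.047, 0.0002, -0.005, 0, 0, 0, 0.033])

```text
time_s: 28.0
tcp_pos: [0.5638, 0.0126, 0.0631]
tcp_rot: [0.761, -0.649, 0.001, -0.0]
force: [-2.9, 0.1, 1.9]
gripper_width: 0.0239
```

```bash
python3 -c "
from arc import *
st()"
```

```text
t 28.0 r 0.1476 ang 98.27 toolang 99.04 z 0.0631 Ftan 2.84 Frad 0.49 Fz 1.85 w 0.0239 tq [ 0.037  0.825 -0.028]
```

>>> servo_tool(targets=[0.0001, -0.0053, 0, 0, 0, 0.035, 0.0001, -0.0053, 0, 0, 0, 0.035])

```text
time_s: 28.2
tcp_pos: [0.574, 0.0138, 0.0629]
tcp_rot: [0.738, -0.675, 0.0, -0.0]
force: [-3.3, 0.0, 1.0]
gripper_width: 0.0245
```

```bash
python3 -c "
from arc import *
st()"
```

```text
t 28.2 r 0.1477 ang 94.27 toolang 95.05 z 0.0629 Ftan 3.25 Frad 0.27 Fz 0.97 w 0.0245 tq [-0.104  0.98   0.049]
```

>>> servo_tool(targets=[-0.0005, -0.0053, 0, 0, 0, 0.035, -0.0005, -0.0053, 0, 0, 0, 0.035])

```text
time_s: 28.4
tcp_pos: [0.5842, 0.0149, 0.0627]
tcp_rot: [0.713, -0.701, 0.0, 0.001]
force: [-3.3, -3.0, 0.6]
gripper_width: 0.0237
```

```bash
python3 -c "
from arc import *
st()"
```

```text
t 28.4 r 0.1484 ang 90.32 toolang 91.03 z 0.0627 Ftan 3.35 Frad -2.95 Fz 0.59 w 0.0237 tq [-0.845  1.083  0.006]
```

>>> servo_tool(targets=[-0.0003, -0.0053, 0, 0, 0, 0.035, -0.0003, -0.0053, 0, 0, 0, 0.035])

```text
time_s: 28.6
tcp_pos: [0.5945, 0.0154, 0.0625]
tcp_rot: [-0.688, 0.725, -0.0, -0.001]
force: [-3.6, -1.4, 0.2]
gripper_width: 0.0241
```

```bash
python3 -c "
from arc import *
st()"
```

```text
t 28.6 r 0.1492 ang 86.34 toolang 87.01 z 0.0625 Ftan 3.5 Frad -1.67 Fz 0.19 w 0.0241 tq [-0.92   1.185  0.081]
```

The foot now bears on the bar and force is rising (3.5 N).

>>> servo_tool(targets=[0, -0.0053, 0, 0, 0, 0.035, 0, -0.0053, 0, 0, 0, 0.035])

```text
time_s: 28.8
tcp_pos: [0.6049, 0.0145, 0.0624]
tcp_rot: [-0.663, 0.749, -0.0, -0.001]
force: [-4.8, -3.0, 0.9]
gripper_width: 0.024
```

```bash
python3 -c "
from arc import *
st()"
```

```text
t 28.8 r 0.1493 ang 82.36 toolang 82.99 z 0.0624 Ftan 4.32 Frad -3.58 Fz 0.87 w 0.024 tq [-0.85   1.502  0.039]
```

>>> servo_tool(targets=[0.0001, -0.0053, 0, 0, 0, 0.035, 0.0001, -0.0053, 0, 0, 0, 0.035])

```text
time_s: 29.0
tcp_pos: [0.6151, 0.0128, 0.0622]
tcp_rot: [-0.636, 0.772, -0.0, -0.001]
force: [-5.7, -3.1, 1.3]
gripper_width: 0.024
```

```bash
python3 -c "
from arc import *
st()"
```

```text
t 29.0 r 0.1494 ang 78.36 toolang 78.98 z 0.0622 Ftan 4.9 Frad -4.21 Fz 1.3 w 0.024 tq [-0.926  1.762  0.083]
```

>>> servo_tool(targets=[0.0001, -0.0053, 0, 0, 0, 0.035, 0.0001, -0.0053, 0, 0, 0, 0.035])

```text
time_s: 29.2
tcp_pos: [0.6253, 0.0105, 0.0621]
tcp_rot: [-0.609, 0.793, 0.0, -0.002]
force: [-5.4, -2.4, 2.0]
gripper_width: 0.0237
```

```bash
python3 -c "
from arc import *
st()"
```

```text
t 29.2 r 0.1495 ang 74.37 toolang 74.97 z 0.0621 Ftan 4.58 Frad -3.74 Fz 1.96 w 0.0237 tq [-0.802  1.993  0.101]
```

```bash
cat >> arc.py <<'E'
def ft():
    s=monitor.read_state();p=np.array(s["tcp_pos"]);d=p[:2]-A;a=np.arctan2(d[1],d[0]);t=np.array(s["wrist_torque"])
    F=np.array([-t[1],t[0]])/.305;print("torque-based Ftan",(F@[-np.sin(a),np.cos(a)]).round(2),"Frad",(F@[np.cos(a),np.sin(a)]).round(2))
E
python3 -c "
from arc import *
ft()"
```

```text
torque-based Ftan 5.58 Frad -4.29
```

>>> servo_tool(targets=[0.0002, -0.0053, 0, 0, 0, 0.035, 0.0002, -0.0053, 0, 0, 0, 0.035])

```text
time_s: 29.4
tcp_pos: [0.6352, 0.0074, 0.062]
tcp_rot: [-0.58, 0.814, 0.0, -0.002]
force: [-6.7, -1.4, 1.2]
gripper_width: 0.0239
```

```bash
python3 -c "
from arc import *
st();ft()"
```

```text
t 29.4 r 0.1495 ang 70.38 toolang 70.97 z 0.062 Ftan 5.82 Frad -3.59 Fz 1.22 w 0.0239 tq [-0.477  2.238  0.079]
torque-based Ftan 6.39 Frad -3.94
```

>>> servo_tool(targets=[0.0002, -0.0053, 0, 0, 0, 0.035, 0.0002, -0.0053, 0, 0, 0, 0.035])

```text
time_s: 29.6
tcp_pos: [0.6449, 0.0036, 0.0619]
tcp_rot: [-0.552, 0.834, 0.0, -0.002]
force: [-6.5, -0.5, 1.3]
gripper_width: 0.0238
```

```bash
python3 -c "
from arc import *
st();ft()"
```

```text
t 29.6 r 0.1496 ang 66.39 toolang 66.96 z 0.0619 Ftan 5.72 Frad -3.08 Fz 1.32 w 0.0238 tq [-0.21   2.276  0.015]
torque-based Ftan 6.56 Frad -3.62
```

>>> servo_tool(targets=[0.0002, -0.0053, 0, 0, 0, 0.035, 0.0002, -0.0053, 0, 0, 0, 0.035])

```text
time_s: 29.8
tcp_pos: [0.6544, -0.0009, 0.0619]
tcp_rot: [-0.522, 0.853, 0.001, -0.002]
force: [-7.7, -0.8, 1.3]
gripper_width: 0.0241
```

```bash
python3 -c "
from arc import *
st();ft()"
```

```text
t 29.8 r 0.1496 ang 62.39 toolang 62.95 z 0.0619 Ftan 6.46 Frad -4.3 Fz 1.32 w 0.0241 tq [0.096 2.506 0.059]
torque-based Ftan 7.43 Frad -3.53
```

>>> servo_tool(targets=[0.0002, -0.0053, 0, 0, 0, 0.035])

```text
time_s: 29.9
tcp_pos: [0.6589, -0.0034, 0.0618]
tcp_rot: [-0.507, 0.862, 0.001, -0.002]
force: [-7.2, 0.6, 1.0]
gripper_width: 0.0236
```

```bash
python3 -c "
from arc import *
st();ft()"
```

```text
t 29.9 r 0.1497 ang 60.4 toolang 60.95 z 0.0618 Ftan 6.51 Frad -3.05 Fz 1.02 w 0.0236 tq [0.18  2.336 0.043]
torque-based Ftan 6.95 Frad -3.27
```

>>> servo_tool(targets=[0.0002, -0.0053, 0, 0, 0, 0.035, 0.0002, -0.0053, 0, 0, 0, 0.035])

```text
time_s: 30.1
tcp_pos: [0.67, -0.0088, 0.0627]
tcp_rot: [-0.477, 0.879, -0.0, 0.001]
force: [-0.8, 0.2, 0.3]
gripper_width: 0.0241
```

```bash
python3 -c "
from arc import *
st();ft()"
```

```text
t 30.1 r 0.1509 ang 55.74 toolang 56.91 z 0.0627 Ftan 0.78 Frad -0.34 Fz 0.34 w 0.0241 tq [ 0.03   0.146 -0.014]
torque-based Ftan 0.45 Frad -0.19
```

>>> servo_tool(targets=[0.0002, -0.0053, 0, 0, 0, 0.035])

```text
time_s: 30.2
tcp_pos: [0.6743, -0.0118, 0.0627]
tcp_rot: [-0.461, 0.887, -0.0, 0.001]
force: [-1.4, -0.4, 0.1]
gripper_width: 0.0239
```

```bash
python3 -c "
from arc import *
st();ft()"
```

```text
t 30.2 r 0.151 ang 53.71 toolang 54.89 z 0.0627 Ftan 0.9 Frad -1.2 Fz 0.09 w 0.0239 tq [0.101 0.202 0.025]
torque-based Ftan 0.73 Frad -0.13
```

The force suddenly dropped to under 1 N, so something let go. I'll look.

```bash
python3 mark.py 5; python3 - <<'E'
from h import *
import pickle
s,t=pickle.load(open("m5.pkl","rb"));w=cap("wrist")
crop(t,"t20",300,400,160,240,7);cv2.imwrite("pics/w20.png",w["pixels"]);crop(s,"s20",170,330,190,310,5)
E
```

```text
(no output)
```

View pics/mk5.png

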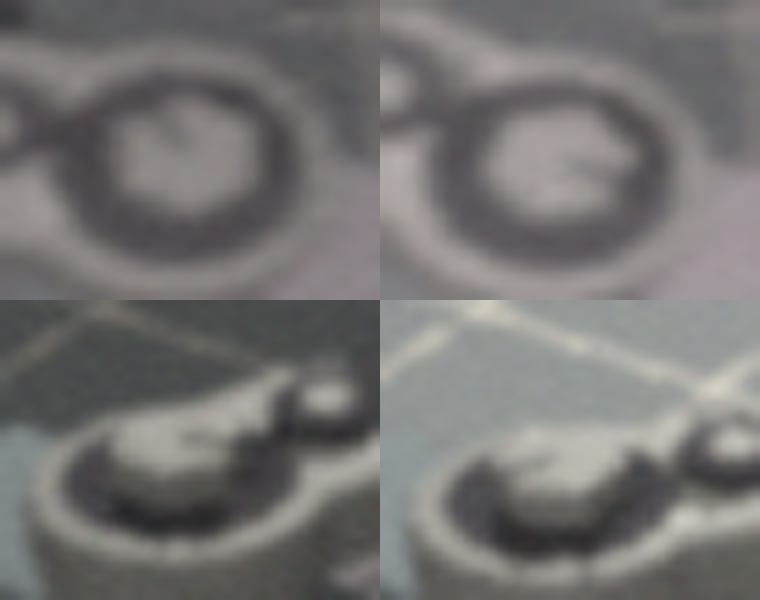

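View pics/t20.png

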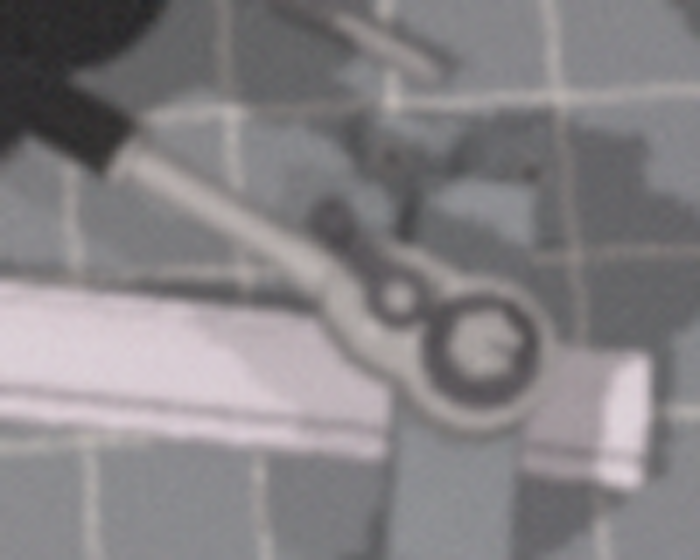

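View pics/w20.png

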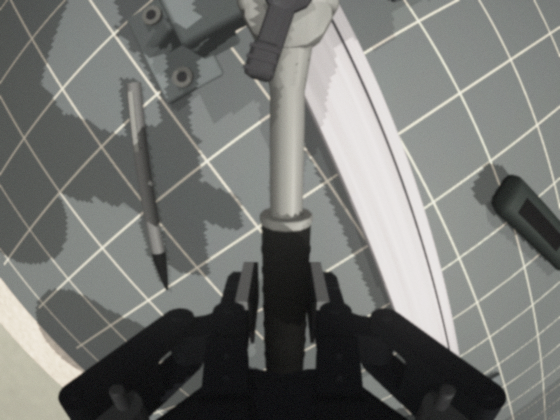

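View pics/s20.png

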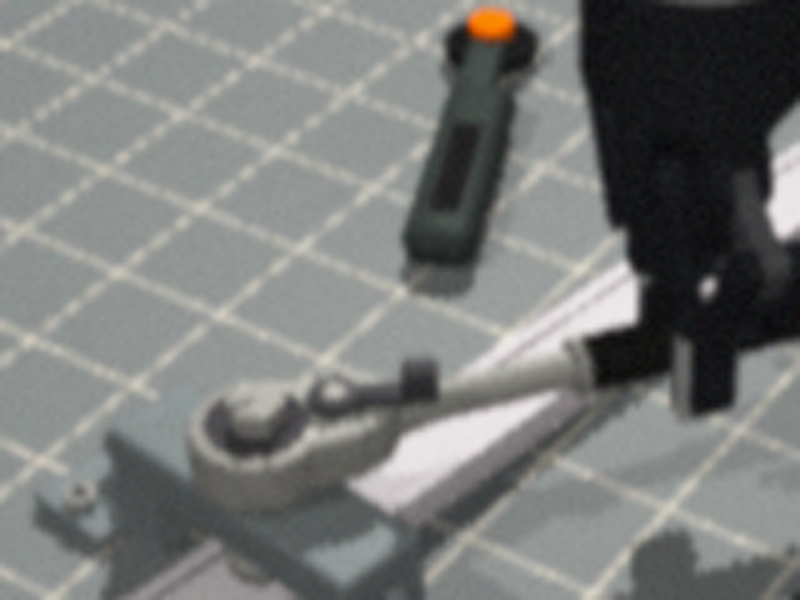

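The mark sits at roughly −113°, the lever is still over on the right, and the fingers are still on the grip. So it looks as if the pawl skipped a tooth. I'll go on gently to see whether it bites again.

>>> servo_tool(targets=[0.0003, -0.0053, 0, 0, 0, 0.035, 0.0003, -0.0053, 0, 0, 0, 0.035])

```text
time_s: 30.55
tcp_pos: [0.6821, -0.0181, 0.0623]
tcp_rot: [-0.429, 0.903, 0.0, 0.0]
force: [-0.6, 2.4, 1.2]
gripper_width: 0.024
```

```bash
python3 -c "
from arc import *
st();ft()"
```

```text
t 30.55 r 0.1508 ang 49.91 toolang 50.87 z 0.0623 Ftan 2.02 Frad 1.44 Fz 1.23 w 0.024 tq [ 0.72   0.185 -0.012]
torque-based Ftan 1.98 Frad 1.41
```

>>> servo_tool(targets=[0.0003, -0.0053, 0, 0, 0, 0.035, 0.0003, -0.0053, 0, 0, 0, 0.035])

```text
time_s: 30.75
tcp_pos: [0.69, -0.0251, 0.0623]
tcp_rot: [-0.398, 0.918, 0.0, 0.0]
force: [-2.0, 5.2, 1.5]
gripper_width: 0.0238
```

```bash
python3 -c "
from arc import *
st();ft()"
```

```text
t 30.75 r 0.1509 ang 45.93 toolang 46.85 z 0.0623 Ftan 5.03 Frad 2.33 Fz 1.54 w 0.0238 tq [ 1.669  0.528 -0.013]
torque-based Ftan 5.05 Frad 2.73
```

>>> servo_tool(targets=[0.0003, -0.0053, 0, 0, 0, 0.035, 0.0003, -0.0053, 0, 0, 0, 0.035])

```text
time_s: 30.95
tcp_pos: [0.6971, -0.0324, 0.0622]
tcp_rot: [-0.365, 0.931, 0.001, 0.0]
force: [-2.0, 6.6, 3.0]
gripper_width: 0.0238
```

```bash
python3 -c "
from arc import *
st();ft()"
```

```text
t 30.95 r 0.151 ang 42.04 toolang 42.85 z 0.0622 Ftan 6.26 Frad 2.9 Fz 2.96 w 0.0238 tq [2.336 0.749 0.016]
torque-based Ftan 7.33 Frad 3.31
```

>>> servo_tool(targets=[0.0003, -0.0053, 0, 0, 0, 0.035])

```text
time_s: 31.05
tcp_pos: [0.7005, -0.0362, 0.0622]
tcp_rot: [-0.349, 0.937, 0.001, 0.0]
force: [-1.9, 7.6, 2.0]
gripper_width: 0.0239
```

```bash
python3 -c "
from arc import *
st();ft()"
```

```text
t 31.05 r 0.151 ang 40.11 toolang 40.85 z 0.0622 Ftan 7.1 Frad 3.44 Fz 2.03 w 0.0239 tq [2.736 0.868 0.043]
torque-based Ftan 8.69 Frad 3.6
```

>>> servo_tool(targets=[0.0003, -0.0053, 0, 0, 0, 0.035])

```text
time_s: 31.15
tcp_pos: [0.7038, -0.0402, 0.0622]
tcp_rot: [-0.333, 0.943, 0.001, 0.001]
force: [-2.3, 9.0, 2.0]
gripper_width: 0.024
```

```bash
python3 -c "
from arc import *
st();ft()"
```

```text
t 31.15 r 0.1511 ang 38.14 toolang 38.86 z 0.0622 Ftan 8.46 Frad 3.74 Fz 2.05 w 0.024 tq [ 2.853  0.739 -0.02 ]
torque-based Ftan 8.85 Frad 3.87
```

About 8.3 N while turning, which is firm. Letting go.

>>> servo_tool(targets=[0, 0.003, 0, 0, 0, 0, 0, 0, 0, 0, 0, 0, 0, 0, 0, 0, 0, 0], hand=0.45)

```text
time_s: 31.45
tcp_pos: [0.7011, -0.0391, 0.0614]
tcp_rot: [-0.334, 0.943, 0.0, -0.0]
force: [-0.5, 4.0, -1.4]
gripper_width: 0.0385
```

>>> servo_tool(targets=[0, 0, -0.02, 0, 0, 0, 0, 0, -0.03, 0, 0, 0, 0.02, 0, -0.03, 0, 0, 0, 0.04, 0, -0.02, 0, 0, 0, 0.02, 0, 0, 0, 0, 0, 0, 0, 0, 0, 0, 0])

```text
time_s: 32.05
tcp_pos: [0.6386, -0.0921, 0.1648]
tcp_rot: [-0.333, 0.943, -0.001, 0.002]
force: [-0.5, 1.0, 0.3]
gripper_width: 0.0384
```

```bash
python3 mark.py 6; python3 - <<'E'
from h import *
from arc import st
st()
import pickle
w=cap("wrist");crop(w,"w21",180,360,80,260,4);pickle.dump(w,open("c21.pkl","wb"))
E
```

```text
t 32.15 r 0.0693 ang 38.39 toolang 38.92 z 0.1627 Ftan 0.65 Frad 0.59 Fz -0.08 w 0.0384 tq [ 0.044  0.014 -0.024]
```

View pics/w21.png

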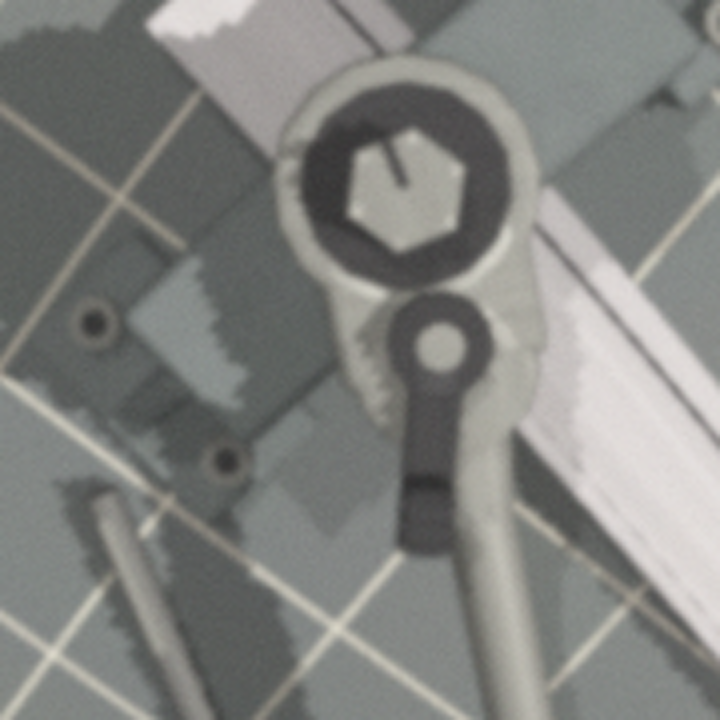

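View pics/mk6.png

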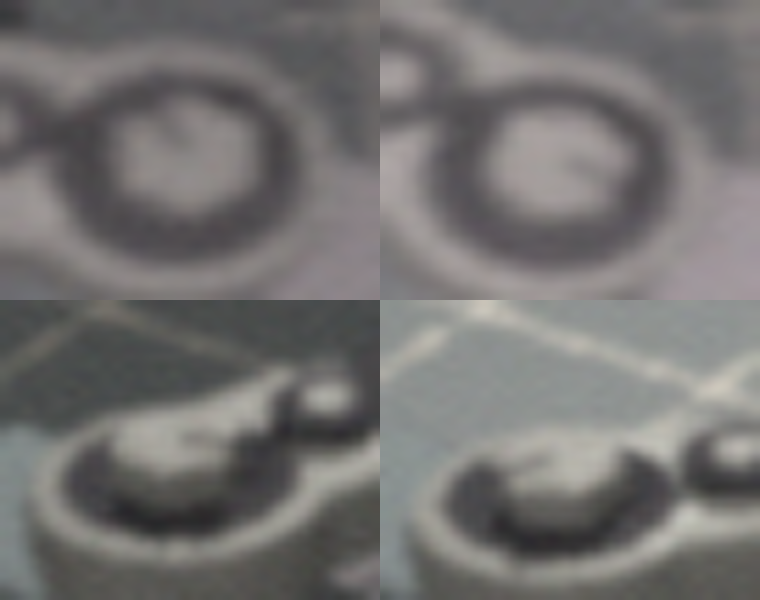

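```bash
python3 - <<'E'
from ang import *
import pickle
w=pickle.load(open("c21.pkl","rb"));g=lambda x,y:(180+x/4,80+y/4)
an(w,g(408,190),g(440,347),g(430,520),g(383,135),z=.0815)
for u in (g(498,600),g(515,700)):
  d=plane(w,u,.064)-[.585,-.1335,.067];print(np.degrees(np.arctan2(d[1],d[0])),np.hypot(*d[:2]))
E
```

```text
hex [ 0.5843 -0.1335  0.0815] handle (0.0267, 50.3) mark (0.0095, -117.0) tab [ 0.6232 -0.0974  0.086 ] lever (0.0268, 35.3)
51.721323415755926 0.07733095848179401
51.2184302869488 0.0983603994749796
```

The mark is at −117° and the lever is still on the right. The handle sprang back about 10° when released, while the screw stayed put. Now I retreat and do the final checks.

>>> servo_tool(targets=[0, 0, -0.04, 0, 0, 0, 0, 0.04, -0.03, 0, 0, 0, 0, 0.045, 0, 0, 0, 0, 0, 0.045, 0, 0, 0, 0, 0, 0.045, 0, 0, 0, 0, 0, 0, 0, 0, 0, 0, 0, 0, 0, 0, 0, 0])

```text
time_s: 32.9
tcp_pos: [0.5293, 0.0477, 0.2322]
tcp_rot: [-0.335, 0.942, -0.0, 0.0]
force: [-0.2, 0.1, 0.6]
gripper_width: 0.0384
```

```bash
python3 mark.py 7; python3 - <<'E'
from h import *
from arc import st
st()
import pickle
s,t=pickle.load(open("m7.pkl","rb"))
cv2.imwrite("pics/t30.png",t["pixels"]);cv2.imwrite("pics/s30.png",s["pixels"])
w=cap("wrist");cv2.imwrite("pics/w30.png",w["pixels"])
E
```

```text
t 33.0 r 0.1882 ang 107.08 toolang 38.98 z 0.2318 Ftan 0.01 Frad -1.0 Fz -0.73 w 0.0382 tq [-0.039 -0.001  0.038]
```

View pics/t30.png

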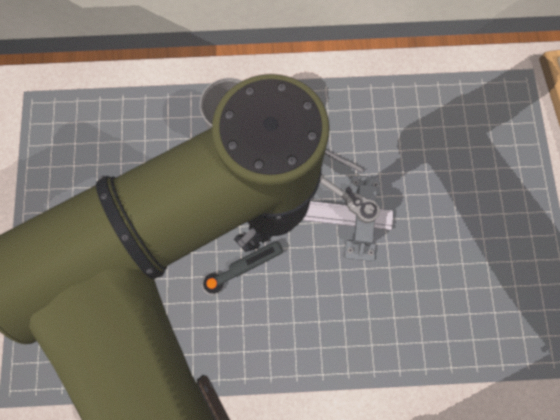

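View pics/s30.png

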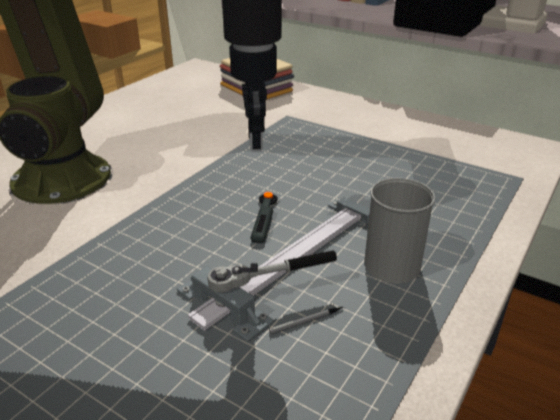

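View pics/mk7.png

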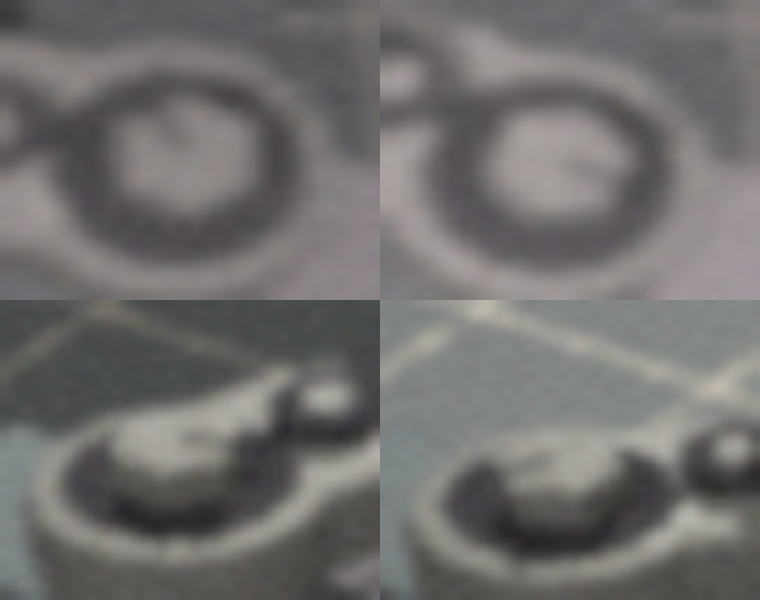

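```bash
python3 -c "
from bench import job
print(job.job_done())"
```

```text
the job is handed in; nothing more can be done
None
```

The straightedge is clamped and the job is handed in, at about 33 s of the 72 s allowed. My last pull reading was about 8.5 N at the grip. I could not confirm that the screw was still turning at that moment.

- **Lever:** Pushing the tab only swung the handle, so I pinched the tab and carried it round its pivot. The first try left it part-way, about −12°, and nothing drove. A second pinch took it to its right-hand stop, about −17°.
- **Free-wheel check:** I swung the handle anticlockwise to about +30° off the bar under little load. The screw mark had not moved in either camera view. An earlier swing, with the lever still part-way over, also left the screw still; so did the clockwise move that followed it.
- **Tightening:** Three clockwise strokes turned the screw about 145° in all, from roughly +29° to −117° on the mark. It took about 2 N while free and rose steadily once the foot bore on the bar.
- **Skip in the third stroke:** At about 7 N the force dropped to under 1 N, which looked like the pawl skipping a tooth. I kept pulling; it bit again and rose to about 8.5 N (force sensor 8.5, torque-based estimate 8.9).
- **Uncertain:** During that last rise the mark moved only a few degrees at most, and the handle sprang back about 10° on release. Part of the 8.5 N was therefore elastic wind-up. I put the clamping force at roughly 80 to 100 N, inferred from the readings rather than measured.
- **Final check:** The mark held still after release and the gripper is clear of everything. By eye in the last pictures, the canister (scene view only), cutter and pen are where they were; I did not measure their positions again.

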